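Press a billet stack at the jeweller's air press

ROBOT

A 7-joint arm with a two-finger parallel gripper is mounted at the origin on the work surface. World frame = base frame: x ahead of the robot, y to its left, z up, the work surface at z = 0. Lengths are in m, angles in rad, forces in N, time in s.
With the tool pointing down it reaches from about 0.4 to 0.85 m from the base axis. Payload 4.5 kg.
Tool frame: the origin (TCP) lies on the mounting face of the last link; the fingertips stand 166 mm ahead of it and the grasp point (between the pads) lies 147 mm ahead of it (manip.finger_overhang is the distance from the TCP to the fingertips, in m); x points along the fingers, y is the direction in which the jaws open and shut, and the axes are right-handed (so a half turn about x gives the same grasp; the last joint's range is limited). The gripper opens to 88 mm and grips with 3 to 60 N. Pads are 18 mm wide; open, the fingers measure 123 mm over their backs; the gripper's body (75 mm by 187 mm) begins 45 mm behind the grasp point.
Start: joints at [-1.125, 0.689, -0.195, 1.565, 0.157, 0.902, -0.215], TCP at [0.25, 0.573, 0.405] pointing down, gripper open.
Joint ranges: [-3.01, 3.01], [-0.46, 2.08], [-1.47, 1.51], [0.13, 2.56], [-1, 4.14], [0.04, 2.09], [-2.66, 2.66]. Speed limits (rad/s): [2.57, 2.57, 3.14, 3.14, 3.14, 3.14, 3.14].

INTERFACE

Orientations are given as [roll, pitch, yaw] about the fixed x, y, z axes, in that order (R = Rz(yaw) Ry(pitch) Rx(roll)).
In Python, from bench import manip, vision, order gives the robot as it stands.
- The arm moves only by the shell command python3 -m inch 'ROWS' [FORCE]. ROWS is JSON, a list of rows, each an object of numbers: "fingers": the finger opening in m, from 0 to 0.0881; "dx", "dy", "dz": the shift along the tool's x, y, z in m; "rx", "ry", "rz": the turn, a rotation vector about the tool's x, y, z in rad. In form: [{"fingers": .., "dx": .., "dy": .., "dz": .., "rx": .., "ry": .., "rz": ..}, ...]. A call has 1 to 10 rows; each row shifts and turns the commanded pose from where the row before left it, along the tool's axes as they then stand; what a row does not reach is not made up. A row lasts 1/12 s, in which the tool goes at most 41.7 mm and 7.16 degrees, less where a joint would pass 70% of its speed; a pose out of reach is approached as far as the arm can. A call is refused whole if a number of a shift passes 0.0417 or a number of a turn 0.125, either way. A call with a gripper value outside its range is refused whole. The fingers move at their own pace and stop on an object; FORCE is the grip in N (left out, the last holds). Time passes only in rows, so rows that do not move let the fingers close. It gives the time, the measured TCP pose, the force and the opening at its end, in the units of the state.
- manip.observe(): the state, without advancing time (a new reading comes with each control period).
- vision.capture(name): name is "scene" or "top" or "wrist"; returns a dict with "img" (420x560x3 uint8, red, green, blue), "range_z" (420x560 float32, m along the optical axis (not along the pixel's ray), 0 where there is no reading), "intrinsics" (3x3 intrinsics, pixels), "view" (4x4, takes a point from world to camera coordinates); the wrist camera has in their place "T_tool_cam" (4x4, takes a point from camera to tool coordinates, whose origin is the TCP and whose axes are the tool frame's). Camera axes: x right, y down, z forward; pixel columns grow to the right and rows downward; lengths in m; the calibration is good to about 2 mm. The wrist camera is an equidistant fisheye: a pixel r from the principal point sees the ray r / f radians off the axis. A picture is of the moment at which its call begins: read the wrist's pose just before it.
- order.finish_job(): hands the job in, once; it reports no verdict.
The state is a dict: "time": time; "qpos": joint angles; "qvel": joint speeds; "joint_torque": joint torques, N m; "tcp_pos": TCP position; "eef_rot": TCP orientation; "contact_force": force on the tool from outside, world axes, zero at the start; "wrist_torque": the same for the moment, N m; "gripper_width": opening from 0.0 (shut) to 1.0 (fully open).
Only numpy, scipy, OpenCV 4.12 (cv2) and the standard library are available. Lean on these libraries where they do the work, as an engineer would, in place of code of your own. Each camera call takes 0.05 s, during which the arm holds its last target. There are 200 camera calls.

TASK

Make up a billet stack on the air press: draw the die slide right out, drop blanks flat into the sleeve until the top of the stack lies between the two lines on the sleeve (choose which thick and thin blanks to use, since a blank cannot be got out again), then push the slide fully home under the ram. Only with the slide home, press the foot pedal right down to its stop and hold it there for a second so that the ram squeezes the stack, let the pedal come up, and draw the slide right out again with the stack in it, ready to be taken. Leave the spare blanks out of the sleeve and do not disturb the wax, the bench block or the hammer.

Things in the scene. Friction and masses are not known exactly. Their poses are not given: they have to be found in the camera images.
- press: the grey bench air press, fixed; origin on the bench under the ram's axis. Base 200 x 270 mm and 20 mm high; its head, 90 mm wide along the slide's travel and 160 mm above the bench upward, overhangs the sleeve only when the slide is home
- slide (a joint): the die slide of the press, a flat steel plate 84 x 195 mm that carries the sleeve and, at its outer end, the upright handle; in m, 0 = fully home with the sleeve under the ram, 0.15 = fully out against its loading stop. It moves along the +y axis of point sleeve_floor as the value grows, stays where it is left and takes about 2 N to move
- sleeve_floor (a point): centre of the inner floor of the steel sleeve, 35 mm above the bench (z up, y along the slide's outward travel). The sleeve is an upright tube fixed on the slide, polished and slippery inside, bore 38 mm, outside 46 mm, with a narrow viewing slot on each side across the travel and two black lines round it, 63 and 75 mm above this floor: the top face of the stack must end between them
- sleeve_mouth (a point): centre of the sleeve's flared mouth, 86 mm above its inner floor; the mouth is about 49 mm wide inside and 56 mm outside, narrowing to the bore over 8 mm
- slide_handle (a point): on the axis of the slide's handle, an upright black round post 20 mm in diameter, 130 mm outward from the sleeve's axis; this point is 14 mm below the post's top (top 86 mm above the bench, foot 35 mm above the bench)
- ram_tip (a point): centre of the underside of the ram's foot, a steel disc 32 mm in diameter above the sleeve's home position, 130 mm above the bench at rest; the pedal drives it 36 mm down, and the foot is sprung (up to 14 mm, about 3 N)
- pedal (a joint): the treadle of the foot-pedal valve that stands on the bench; hinged at its heel (the end nearer the robot), value in rad, 0 = up, 0.22 = down on its stop; a spring lifts it again. Value and ram travel go together
- pedal_pad (a point): top of the ribbed rubber pad of the treadle, on its middle line, 165 mm from the hinge and 40 mm from the free toe end; treadle 78 mm wide, sloping up 0.25 rad towards the toe at rest. Press here straight down: it goes down about 36 mm, and takes about 4 N to start and 12 N at the stop. Its x axis runs from heel to toe
- blank0: thick round metal blank (copper or brass), a solid disc 36 mm in diameter and 18 mm thick, lying flat on the bench; origin at its centre, z its axis; may be absent
- blank1: thick round metal blank (copper or brass), a solid disc 36 mm in diameter and 18 mm thick, lying flat on the bench; origin at its centre, z its axis; may be absent
- blank2: thick round metal blank (copper or brass), a solid disc 36 mm in diameter and 18 mm thick, lying flat on the bench; origin at its centre, z its axis; may be absent
- blank3: thin round metal blank (copper or brass), a solid disc 36 mm in diameter and 12 mm thick, lying flat on the bench; origin at its centre, z its axis; may be absent
- blank4: thin round metal blank (copper or brass), a solid disc 36 mm in diameter and 12 mm thick, lying flat on the bench; origin at its centre, z its axis; may be absent
- blank5: thin round metal blank (copper or brass), a solid disc 36 mm in diameter and 12 mm thick, lying flat on the bench; origin at its centre, z its axis; may be absent
- blank6: thin round metal blank (copper or brass), a solid disc 36 mm in diameter and 12 mm thick, lying flat on the bench; origin at its centre, z its axis; may be absent
- wax: bystander: block of yellow wax, 105 x 34 x 26 mm, origin at the centre of its underside
- bench_block: bystander: dark steel bench block 90 x 90 x 20 mm, origin at the centre of its underside
- mallet: bystander: hammer 240 mm long lying on the bench left of the pedal
There are look-alikes about, which are no part of the job. Leave any black or purple look-alike of the blank2 alone.

How it is judged:
On the way, in this order (a step that is already met when the one before it is completed fails the run):
1. the stack in the sleeve is made up: its top between the two lines, blanks flat and still (((horizontal distance between blank0 and sleeve_floor below 0.006 m and z of blank0 in the frame of sleeve_floor between 0 and 0.0665 m and z of blank0 in the frame of sleeve_floor above 0.0535 m) or (horizontal distance between blank1 and sleeve_floor below 0.006 m and z of blank1 in the frame of sleeve_floor between 0 and 0.0665 m and z of blank1 in the frame of sleeve_floor above 0.0535 m) or (horizontal distance between blank2 and sleeve_floor below 0.006 m and z of blank2 in the frame of sleeve_floor between 0 and 0.0665 m and z of blank2 in the frame of sleeve_floor above 0.0535 m) or (horizontal distance between blank3 and sleeve_floor below 0.006 m and z of blank3 in the frame of sleeve_floor between 0 and 0.0695 m and z of blank3 in the frame of sleeve_floor above 0.0565 m) or (horizontal distance between blank4 and sleeve_floor below 0.006 m and z of blank4 in the frame of sleeve_floor between 0 and 0.0695 m and z of blank4 in the frame of sleeve_floor above 0.0565 m) or (horizontal distance between blank5 and sleeve_floor below 0.006 m and z of blank5 in the frame of sleeve_floor between 0 and 0.0695 m and z of blank5 in the frame of sleeve_floor above 0.0565 m) or (horizontal distance between blank6 and sleeve_floor below 0.006 m and z of blank6 in the frame of sleeve_floor between 0 and 0.0695 m and z of blank6 in the frame of sleeve_floor above 0.0565 m)) and (horizontal distance between blank0 and sleeve_floor above 0.03 m or (z of blank0 in the frame of sleeve_floor below 0.0665 m and (angle between blank0's own z axis and vertical below 0.12 rad or angle between blank0's own z axis and vertical above 3.02 rad))) and (horizontal distance between blank1 and sleeve_floor above 0.03 m or (z of blank1 in the frame of sleeve_floor below 0.0665 m and (angle between blank1's own z axis and vertical below 0.12 rad or angle between blank1's own z axis and vertical above 3.02 rad))) and (horizontal distance between blank2 and sleeve_floor above 0.03 m or (z of blank2 in the frame of sleeve_floor below 0.0665 m and (angle between blank2's own z axis and vertical below 0.12 rad or angle between blank2's own z axis and vertical above 3.02 rad))) and (horizontal distance between blank3 and sleeve_floor above 0.03 m or (z of blank3 in the frame of sleeve_floor below 0.0695 m and (angle between blank3's own z axis and vertical below 0.12 rad or angle between blank3's own z axis and vertical above 3.02 rad))) and (horizontal distance between blank4 and sleeve_floor above 0.03 m or (z of blank4 in the frame of sleeve_floor below 0.0695 m and (angle between blank4's own z axis and vertical below 0.12 rad or angle between blank4's own z axis and vertical above 3.02 rad))) and (horizontal distance between blank5 and sleeve_floor above 0.03 m or (z of blank5 in the frame of sleeve_floor below 0.0695 m and (angle between blank5's own z axis and vertical below 0.12 rad or angle between blank5's own z axis and vertical above 3.02 rad))) and (horizontal distance between blank6 and sleeve_floor above 0.03 m or (z of blank6 in the frame of sleeve_floor below 0.0695 m and (angle between blank6's own z axis and vertical below 0.12 rad or angle between blank6's own z axis and vertical above 3.02 rad))) and linear speed of each of blank0, blank1, blank2, blank3, blank4, blank5, blank6 below 0.03 m/s), for 0.3 s.
2. the loaded slide is pushed fully home under the ram (value of joint slide below 0.005 m), for 0.2 s.
3. with the slide home, the pedal is held down on its stop and the ram's foot bears on the stack (value of joint slide below 0.006 m and value of joint pedal above 0.205 rad and contact force between ram_foot and anything else above 1 N), for 0.4 s.
At the end, for the whole second after the job is handed in: the slide is out against its loading stop (within 5 mm), the pedal is up, the sleeve holds a flat, still stack whose top lies between the two lines (63 to 75 mm above the sleeve's floor, within 0.5 mm) and nothing lies above it; spare blanks are at rest outside the sleeve (all of step 1 and value of joint slide above 0.145 m and value of joint pedal below 0.03 rad); the robot touches nothing.
It fails at once if the pedal is pressed (more than 0.08 rad) while the slide is not home (more than 15 mm out) (value of joint pedal above 0.08 rad and value of joint slide above 0.015 m).
It fails at once if the wax, the bench block or the hammer is moved more than 20 mm (distance of any of wax, bench_block, mallet from where it was at the start of the episode above 0.02 m).
Of blank0, blank1, blank2, blank3, blank4, blank5, blank6 only 5 to 7 are there at a start; the rules pass over those that are not, and their reading is None.
At some moment in a run one of blank0, blank1, blank2, blank3, blank4, blank5, blank6 may be knocked a few centimetres aside while the robot is not near it.
Once in a run the grip may slacken for a moment while it holds something.
It also fails if it takes over 210 s, if anything falls off the work surface, if the arm or the gripper's body presses on something with over 40 N, if the wrist force passes 120 N, or if a joint passes its speed limit or range.

## Working session

There is one attempt and no reset: what is moved stays moved. The work goes in short steps, Python scripts to look and compute and a shell command to move; the robot and the scene stay as the last step left them, time stands still between calls to the robot, and variables do not carry over. Pictures are saved under pics/ and viewed, about 12 in all and at most 16, crops included, and the job is handed in when it is done.

```bash
mkdir -p pics; ls
cat > h.py <<'E'
import numpy as np, cv2
from scipy.spatial.transform import Rotation as R
from bench import manip, vision, order
def save(c,n,crop=None,s=1):
    im=c["img"][:,:,::-1]
    if crop: im=im[crop[1]:crop[3],crop[0]:crop[2]]
    im=cv2.resize(im,None,fx=s,fy=s,interpolation=cv2.INTER_CUBIC); cv2.imwrite("pics/"+n,im)
def tool():
    s=manip.observe(); T=np.eye(4); T[:3,:3]=R.from_euler('xyz',s["eef_rot"]).as_matrix(); T[:3,3]=s["tcp_pos"]; return T
def cloud(c):
    K=c["intrinsics"]; z=c["range_z"]; v,u=np.mgrid[0:z.shape[0],0:z.shape[1]]
    p=np.stack([(u-K[0,2])/K[0,0]*z,(v-K[1,2])/K[1,1]*z,z,np.ones_like(z)],-1)
    w=p@np.linalg.inv(c["view"]).T; w=w[...,:3]; w[z<=0]=np.nan; return w
E
python3 - <<'E'
from h import *
s=manip.observe(); print(s["tcp_pos"],s["eef_rot"],s["time"],s["contact_force"]); print(tool().round(3))
for n in("top","scene"):
    c=vision.capture(n); save(c,n+"0.png",s=1.4); np.savez("/tmp/"+n,**c)
E
```

```text
pics
[0.25005854 0.57243195 0.40391899] [-1.48105306  1.56897424 -1.89276933] 0.0 [0.50518075 0.1096221  0.82188579]
[[-0.001  0.4    0.916  0.25 ]
 [-0.002  0.916 -0.4    0.572]
 [-1.    -0.002  0.     0.404]
 [ 0.     0.     0.     1.   ]]
```

View pics/top0.png

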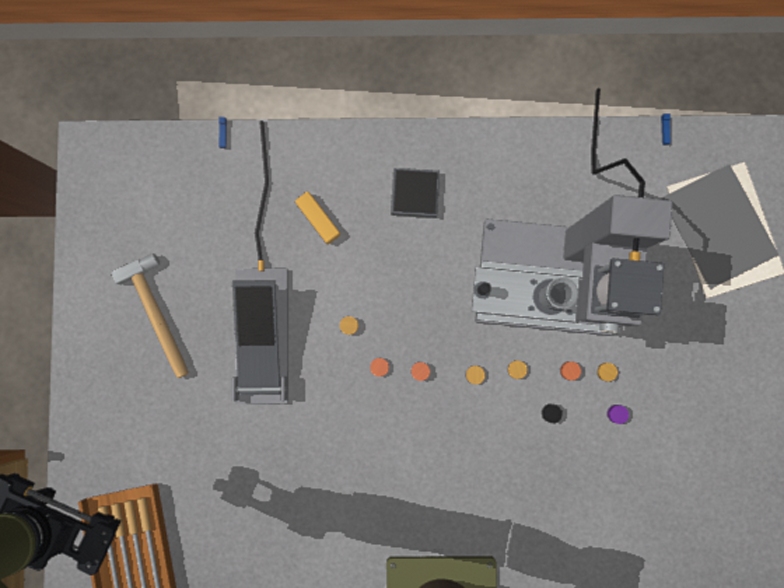

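View pics/scene0.png

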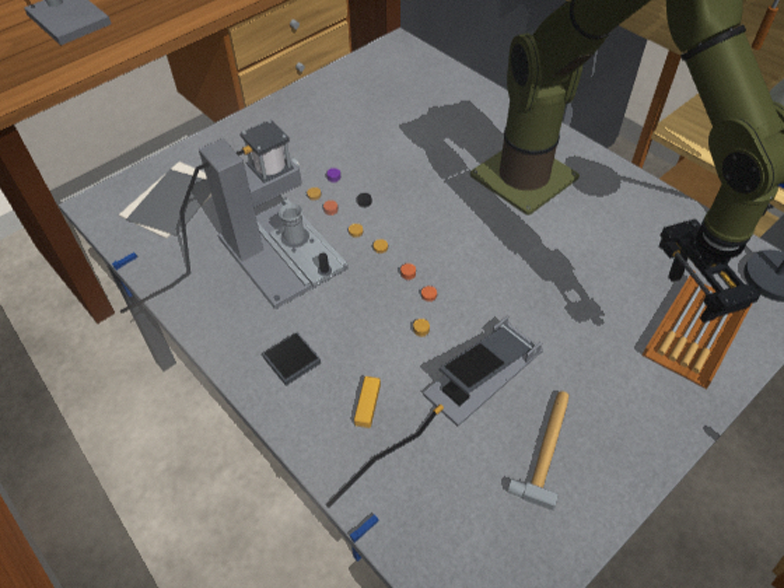

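Top view (1.4x): seven blanks at (349,326),(380,368),(421,371),(476,375),(517,370),(571,371),(608,372); black (552,413) and purple (619,414) look-alikes; the handle is at (484,289), the sleeve at (560,293), and the pedal pad at (256,315). The slide is partly in.

Run:
```python
from h import *
c=dict(np.load("/tmp/top.npz")); w=cloud(c); im=c["img"]
hsv=cv2.cvtColor(im,cv2.COLOR_RGB2HSV)
for i,(u,v) in enumerate([(349,326),(380,368),(421,371),(476,375),(517,370),(571,371),(608,372),(552,413),(619,414)]):
    u=int(u/1.4);v=int(v/1.4); W=w[v-10:v+11,u-10:u+11]; 
    m=(W[...,2]>0.007)&(np.hypot(*(W[...,:2]-w[v,u,:2]).transpose(2,0,1))<.03)
    p=W[m]; zt=np.median(p[:,2]); q=p[p[:,2]>zt-.003]
    print(i,im[v,u],"top z",zt.round(4),"ctr",((q[:,:2].min(0)+q[:,:2].max(0))/2).round(4),"size",np.ptp(q[:,:2],axis=0).round(3),len(q))
for n,(u,v) in dict(handle=(484,289),sleeve=(560,293),pad=(256,315),padtoe=(256,288),padheel=(256,342),treadle=(256,385)).items():
    u=int(u/1.4);v=int(v/1.4); print(n,w[v-1:v+2,u-1:u+2].reshape(-1,3).mean(0).round(4))
# handle top, sleeve rim
def reg(x0,x1,y0,y1,z0,z1):
    m=(w[...,0]>x0)&(w[...,0]<x1)&(w[...,1]>y0)&(w[...,1]<y1)&(w[...,2]>z0)&(w[...,2]<z1); p=w[m]
    print(len(p),p.min(0).round(3),p.max(0).round(3),np.median(p,0).round(4)); return p
u,v=int(484/1.4),int(289/1.4);a=w[v,u]
reg(a[0]-.03,a[0]+.03,a[1]-.03,a[1]+.03,.078,.095)
u,v=int(560/1.4),int(293/1.4);a=w[v,u]
reg(a[0]-.05,a[0]+.05,a[1]-.05,a[1]+.05,.114,.128)
print("base/press edges, row for yaw")
reg(.3,.9,-.6,.05,.015,.04)
# pedal extents
p=reg(.3,.8,.2,.55,.03,.2)
```

```text
0 [194 151  84] top z 0.018 ctr [0.538 0.171] size [0.032 0.035] 124
1 [199 118  85] top z 0.0122 ctr [0.4577 0.1129] size [0.032 0.035] 120
2 [203 119  86] top z 0.0183 ctr [0.4493 0.0346] size [0.032 0.032] 129
3 [199 154  83] top z 0.0127 ctr [ 0.4418 -0.0693] size [0.035 0.032] 124
4 [191 149  79] top z 0.0126 ctr [ 0.4517 -0.1495] size [0.035 0.033] 117
5 [194 113  78] top z 0.0184 ctr [ 0.4484 -0.2499] size [0.034 0.036] 135
6 [188 146  72] top z 0.0125 ctr [ 0.4411 -0.3211] size [0.043 0.035] 136
7 [42 41 42] top z 0.0182 ctr [ 0.3687 -0.2137] size [0.032 0.036] 140
8 [121  61 153] top z 0.0187 ctr [ 0.3665 -0.3373] size [0.034 0.035] 136
handle [ 0.5991 -0.0784  0.0861]
sleeve [ 0.5944 -0.2289  0.0399]
pad [0.555  0.3372 0.0727]
padtoe [0.6054 0.3353 0.0831]
padheel [0.5067 0.3394 0.0604]
treadle [0.4261 0.3443 0.0346]
46 [ 0.593 -0.091  0.079] [ 0.61  -0.073  0.094] [ 0.6016 -0.0811  0.0869]
195 [ 0.56  -0.238  0.114] [ 0.615 -0.183  0.126] [ 0.5899 -0.2149  0.1201]
base/press edges, row for yaw
6044 [ 0.349 -0.598  0.015] [0.897 0.05  0.04 ] [ 0.6302 -0.1607  0.0234]
2608 [0.398 0.208 0.03 ] [0.79  0.548 0.09 ] [0.5141 0.3376 0.0598]
```

```bash
python3 - <<'E'
from h import *
c=dict(np.load("/tmp/top.npz")); w=cloud(c)
def edge(z0,z1,ys,f):
    P=[]
    for y in ys:
        m=(abs(w[...,1]-y)<.004)&(w[...,2]>z0)&(w[...,2]<z1)&(w[...,0]>.5)&(w[...,0]<.8)
        if m.sum()>3: P.append((y,f(w[m][:,0])))
    P=np.array(P); k=np.polyfit(P[:,0],P[:,1],1); print(k.round(4), (P[:,1]-np.polyval(k,P[:,0])).std().round(4)); return P
edge(.012,.028,np.arange(-.2,-.09,.008),np.max)
edge(.012,.04,np.arange(-.23,-.08,.008),np.min)
# head top
m=(w[...,2]>.2)&(w[...,0]>.5)&(w[...,1]<-.15)&(w[...,1]>-.5); p=w[m]; 
for z0,z1 in((.15,.2),(.2,.25),(.25,.3),(.3,.4)):
    q=w[(w[...,2]>z0)&(w[...,2]<z1)&(w[...,0]>.5)&(w[...,1]<-.15)&(w[...,1]>-.5)]
    if len(q): print(z0,len(q),q.min(0).round(3),q.max(0).round(3))
# pedal treadle
m=(w[...,2]>.028)&(abs(w[...,1]-.337)<.02)&(w[...,0]>.35)&(w[...,0]<.68); q=w[m]; i=np.argsort(q[:,0])[::25]; print(q[i][:,[0,2]].round(3).tolist())
E
python3 -m inch '[{"rx":0.124},{"rx":0.124},{"rx":0.124},{"rx":0.124},{"rx":0.124},{"rx":0.124},{"rx":0.124},{"rx":0.124},{"rx":0.124},{"rx":0.124}]'
```

```text
[0.1172 0.7518] 0.001
[0.1037 0.5504] 0.0007
0.15 502 [ 0.516 -0.313  0.15 ] [ 0.81  -0.226  0.2  ]
0.2 1471 [ 0.518 -0.328  0.2  ] [ 0.803 -0.227  0.25 ]
0.25 2222 [ 0.539 -0.333  0.25 ] [ 0.772 -0.234  0.3  ]
0.3 1011 [ 0.541 -0.332  0.3  ] [ 0.718 -0.233  0.306]
[[0.41, 0.029], [0.413, 0.033], [0.418, 0.034], [0.421, 0.039], [0.426, 0.036], [0.431, 0.036], [0.436, 0.036], [0.439, 0.043], [0.444, 0.039], [0.447, 0.044], [0.452, 0.042], [0.457, 0.043], [0.46, 0.044], [0.465, 0.049], [0.47, 0.047], [0.473, 0.047], [0.478, 0.047], [0.483, 0.046], [0.486, 0.051], [0.491, 0.055], [0.494, 0.052], [0.499, 0.054], [0.504, 0.058], [0.507, 0.059], [0.512, 0.062], [0.515, 0.059], [0.519, 0.065], [0.524, 0.067], [0.527, 0.065], [0.532, 0.067], [0.535, 0.065], [0.54, 0.072], [0.545, 0.072], [0.548, 0.072], [0.552, 0.074], [0.555, 0.071], [0.56, 0.074], [0.565, 0.074], [0.568, 0.074], [0.573, 0.074], [0.577, 0.079], [0.58, 0.08], [0.585, 0.081], [0.588, 0.078], [0.593, 0.082], [0.596, 0.078], [0.6, 0.085], [0.605, 0.088], [0.608, 0.081], [0.613, 0.083], [0.616, 0.081]]schema error: expected keys fingers, dx, dy, dz, rx, ry, rz
```

```bash
python3 -m inch '[{"fingers":0.0881,"dx":0,"dy":0,"dz":0,"rx":0.124,"ry":0,"rz":0},{"fingers":0.0881,"dx":0,"dy":0,"dz":0,"rx":0.124,"ry":0,"rz":0},{"fingers":0.0881,"dx":0,"dy":0,"dz":0,"rx":0.124,"ry":0,"rz":0},{"fingers":0.0881,"dx":0,"dy":0,"dz":0,"rx":0.124,"ry":0,"rz":0},{"fingers":0.0881,"dx":0,"dy":0,"dz":0,"rx":0.124,"ry":0,"rz":0},{"fingers":0.0881,"dx":0,"dy":0,"dz":0,"rx":0.124,"ry":0,"rz":0},{"fingers":0.0881,"dx":0,"dy":0,"dz":0,"rx":0.124,"ry":0,"rz":0},{"fingers":0.0881,"dx":0,"dy":0,"dz":0,"rx":0.124,"ry":0,"rz":0},{"fingers":0.0881,"dx":0,"dy":0,"dz":0,"rx":0.124,"ry":0,"rz":0},{"fingers":0.0881,"dx":0,"dy":0,"dz":0,"rx":0.124,"ry":0,"rz":0}]'; python3 -c "
from h import *
print(tool().round(3))"
```

```text
time: 0.93
tcp_pos: [0.25, 0.5726, 0.4043]
eef_rot: [-0.406, 1.57, -2.064]
contact_force: [-0.5, -0.6, 0.9]
gripper_width: 1.0
[[-0.     0.996 -0.087  0.25 ]
 [-0.001 -0.087 -0.996  0.573]
 [-1.    -0.     0.001  0.404]
 [ 0.     0.     0.     1.   ]]
```

```bash
for i in 1; do python3 -m inch '[{"fingers":0.0881,"dx":0,"dy":0.0205,"dz":0.0314,"rx":0,"ry":0,"rz":0},{"fingers":0.0881,"dx":0,"dy":0.0205,"dz":0.0314,"rx":0,"ry":0,"rz":0},{"fingers":0.0881,"dx":0,"dy":0.0205,"dz":0.0314,"rx":0,"ry":0,"rz":0},{"fingers":0.0881,"dx":0,"dy":0.0205,"dz":0.0314,"rx":0,"ry":0,"rz":0},{"fingers":0.0881,"dx":0,"dy":0.0205,"dz":0.0314,"rx":0,"ry":0,"rz":0},{"fingers":0.0881,"dx":0,"dy":0.0205,"dz":0.0314,"rx":0,"ry":0,"rz":0},{"fingers":0.0881,"dx":0,"dy":0.0205,"dz":0.0314,"rx":0,"ry":0,"rz":0},{"fingers":0.0881,"dx":0,"dy":0.0205,"dz":0.0314,"rx":0,"ry":0,"rz":0},{"fingers":0.0881,"dx":0,"dy":0.0205,"dz":0.0314,"rx":0,"ry":0,"rz":0},{"fingers":0.0881,"dx":0,"dy":0.0205,"dz":0.0314,"rx":0,"ry":0,"rz":0}]';
python3 -m inch '[{"fingers":0.0881,"dx":0,"dy":0.0205,"dz":0.0314,"rx":0.003,"ry":0,"rz":0},{"fingers":0.0881,"dx":0,"dy":0.0205,"dz":0.0314,"rx":0.003,"ry":0,"rz":0},{"fingers":0.0881,"dx":0,"dy":0.0205,"dz":0.0314,"rx":0.003,"ry":0,"rz":0},{"fingers":0.0881,"dx":0,"dy":0.0205,"dz":0.0314,"rx":0.003,"ry":0,"rz":0},{"fingers":0.0881,"dx":0,"dy":0.0205,"dz":0.0314,"rx":0.003,"ry":0,"rz":0},{"fingers":0.0881,"dx":0,"dy":0.0205,"dz":0.0314,"rx":0.003,"ry":0,"rz":0},{"fingers":0.0881,"dx":0,"dy":0.0205,"dz":0.0314,"rx":0.003,"ry":0,"rz":0},{"fingers":0.0881,"dx":0,"dy":0.0205,"dz":0.0314,"rx":0.003,"ry":0,"rz":0},{"fingers":0.0881,"dx":0,"dy":0,"dz":0,"rx":0,"ry":0,"rz":0}]'; done
python3 - <<'E'
from h import *
T=tool();print(T.round(3)); c=vision.capture("wrist"); save(c,"w1.png",s=1.4); print(c["T_tool_cam"].round(3),c["intrinsics"])
E
```

```text
time: 1.77
tcp_pos: [0.4295, 0.2416, 0.4046]
eef_rot: [-1.156, 1.57, -2.807]
contact_force: [0.9, 0.1, -0.1]
gripper_width: 1.001
time: 2.52
tcp_pos: [0.5715, -0.0308, 0.4047]
eef_rot: [0.571, 1.564, -1.117]
contact_force: [0.5, -1.0, 0.3]
gripper_width: 1.0
[[ 0.003  0.993 -0.117  0.571]
 [-0.006 -0.117 -0.993 -0.031]
 [-1.     0.004  0.006  0.405]
 [ 0.     0.     0.     1.   ]]
[[ 0.    -0.306  0.952  0.02 ]
 [ 1.    -0.    -0.     0.001]
 [ 0.     0.952  0.306 -0.08 ]
 [ 0.     0.     0.     1.   ]] [[325.1922621    0.         275.10319005]
 [  0.         325.1922621  210.45982356]
 [  0.           0.           1.        ]]
```

View pics/w1.png

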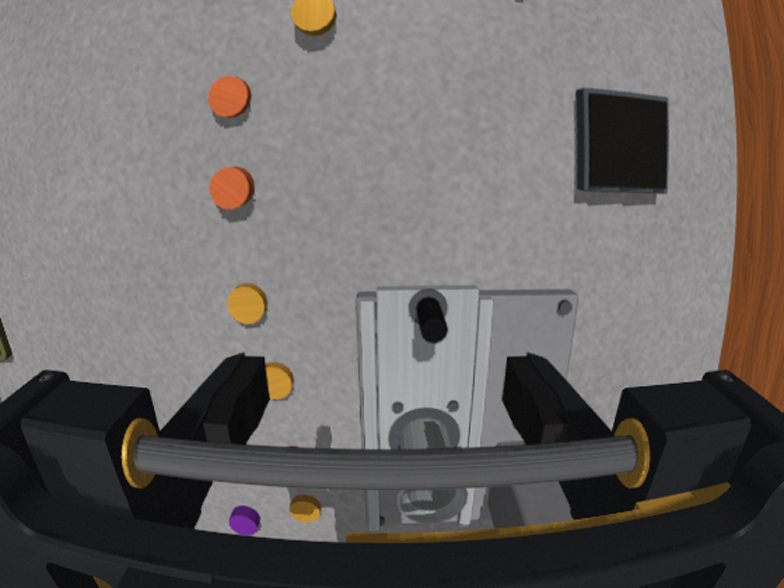

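Wrist view: handle top at about (434,328), both copper blanks and the brass ones in view. The slide rails run nearly straight down the picture, so the yaw is right to about a degree.

```bash
cat >> h.py <<'E'
def wpix(c,u,v,z,T):
    K=c["intrinsics"]; d=np.array([u-K[0,2],v-K[1,2]]); r=np.hypot(*d); th=r/K[0,0]
    ray=np.r_[np.sin(th)*d/max(r,1e-9),np.cos(th)]
    M=T@c["T_tool_cam"]; D=M[:3,:3]@ray; o=M[:3,3]; return o+D*(z-o[2])/D[2]
def go(p,zt=None):
    "rows' axes shift to bring the grasp point to world p (with current tool axes)"
    T=tool(); g=T[:3,3]+T[:3,0]*.147; d=T[:3,:3].T@(np.array(p)-g); print("grasp at",g.round(4),"shift dx,dy,dz",d.round(4)); return d
E
python3 - <<'E'
from h import *
c=vision.capture("wrist");T=tool()
h=wpix(c,434/1.4,328/1.4,.086,T);print("handle",h)
for n,(u,v,z) in dict(b2=(231,187,.018),b3=(246,303,.012),b1=(229,96,.012),blk0=(313,12,.018)).items(): print(n,wpix(c,u/1.4,v/1.4,z,T).round(4))
print("rail", wpix(c,358/1.4,300/1.4,.03,T)-wpix(c,371/1.4,500/1.4,.03,T))
go([h[0],h[1],.072])
E
```

```text
handle [ 0.60000808 -0.06742793  0.086     ]
b2 [0.4491 0.0462 0.018 ]
b3 [ 0.4416 -0.057   0.012 ]
b1 [0.4559 0.1232 0.012 ]
blk0 [0.5345 0.1807 0.018 ]
rail [0.01634239 0.21894949 0.        ]
grasp at [ 0.5694 -0.0237  0.2572] shift dx,dy,dz [0.1852 0.0353 0.04  ]
```

```bash
python3 -m inch '[{"fingers":0.07,"dx":0.025,"dy":0.01,"dz":0.013,"rx":0,"ry":0,"rz":0},{"fingers":0.07,"dx":0.025,"dy":0.01,"dz":0.013,"rx":0,"ry":0,"rz":0},{"fingers":0.07,"dx":0.025,"dy":0.01,"dz":0.013,"rx":0,"ry":0,"rz":0},{"fingers":0.07,"dx":0.025,"dy":0.008,"dz":0.013,"rx":0,"ry":0,"rz":0},{"fingers":0.07,"dx":0.01,"dy":0,"dz":0,"rx":0,"ry":0,"rz":0},{"fingers":0.07,"dx":0,"dy":0,"dz":0,"rx":0,"ry":0,"rz":0},{"fingers":0.07,"dx":0,"dy":0,"dz":0,"rx":0,"ry":0,"rz":0},{"fingers":0.07,"dx":0,"dy":0,"dz":0,"rx":0,"ry":0,"rz":0}]'
python3 - <<'E'
from h import *
T=tool();c=vision.capture("wrist"); save(c,"w2.png",s=1.4); print(T.round(3))
go([.601,-.081,.072])
p=T[:3,3]+T[:3,0]*.147;print(p)
# where handle top should be in picture
M=np.linalg.inv(T@c["T_tool_cam"]); q=(M@[.6016,-.0815,.086,1])[:3]; th=np.arccos(q[2]/np.linalg.norm(q)); K=c["intrinsics"]; print(1.4*(K[:2,2]+K[0,0]*th*q[:2]/np.hypot(*q[:2])))
E
```

```text
time: 3.28
tcp_pos: [0.6019, -0.0755, 0.2961]
eef_rot: [2.387, 1.569, 0.714]
contact_force: [-0.2, 0.3, 0.2]
gripper_width: 0.796
[[ 0.002  0.995 -0.102  0.602]
 [ 0.001 -0.102 -0.995 -0.076]
 [-1.     0.001 -0.001  0.296]
 [ 0.     0.     0.     1.   ]]
grasp at [ 0.6024 -0.0757  0.1493] shift dx,dy,dz [ 0.0773 -0.001   0.0055]
[ 0.60216556 -0.07535029  0.14905545]
[383.4953859  348.35804593]
```

View pics/w2.png

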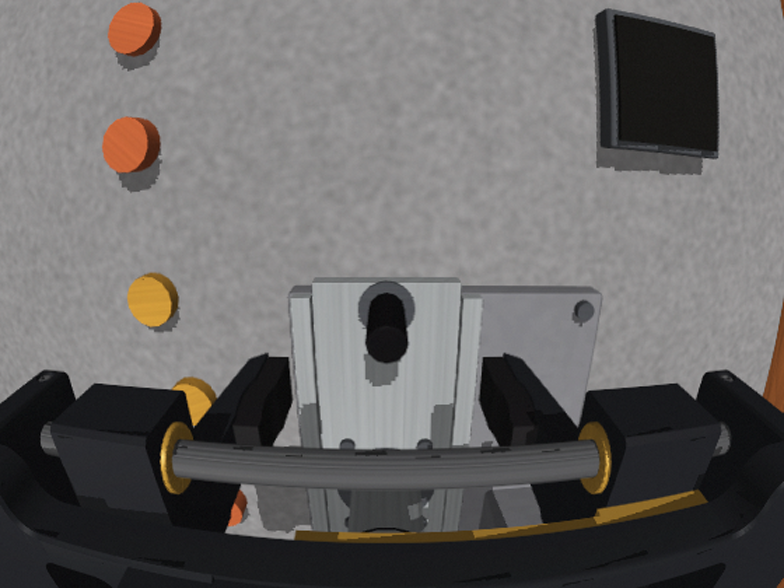

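Handle top at (387,345), within 4 px of prediction. Descend, grip, and pull.

```bash
python3 -m inch '[{"fingers":0.07,"dx":0.02,"dy":0,"dz":0.005,"rx":0,"ry":0,"rz":0},{"fingers":0.07,"dx":0.02,"dy":0,"dz":0,"rx":0,"ry":0,"rz":0},{"fingers":0.07,"dx":0.02,"dy":0,"dz":0,"rx":0,"ry":0,"rz":0},{"fingers":0.07,"dx":0.017,"dy":0,"dz":0,"rx":0,"ry":0,"rz":0},{"fingers":0.07,"dx":0,"dy":0,"dz":0,"rx":0,"ry":0,"rz":0},{"fingers":0.0,"dx":0,"dy":0,"dz":0,"rx":0,"ry":0,"rz":0},{"fingers":0.0,"dx":0,"dy":0,"dz":0,"rx":0,"ry":0,"rz":0},{"fingers":0.0,"dx":0,"dy":0,"dz":0,"rx":0,"ry":0,"rz":0},{"fingers":0.0,"dx":0,"dy":0,"dz":0,"rx":0,"ry":0,"rz":0},{"fingers":0.0,"dx":0,"dy":0,"dz":0,"rx":0,"ry":0,"rz":0}]' 30
python3 -m inch '[{"fingers":0.0,"dx":0,"dy":0,"dz":0,"rx":0,"ry":0,"rz":0},{"fingers":0.0,"dx":0,"dy":0,"dz":-0.01,"rx":0,"ry":0,"rz":0},{"fingers":0.0,"dx":0,"dy":0,"dz":-0.01,"rx":0,"ry":0,"rz":0},{"fingers":0.0,"dx":0,"dy":0,"dz":-0.01,"rx":0,"ry":0,"rz":0},{"fingers":0.0,"dx":0,"dy":0,"dz":-0.01,"rx":0,"ry":0,"rz":0},{"fingers":0.0,"dx":0,"dy":0,"dz":-0.01,"rx":0,"ry":0,"rz":0},{"fingers":0.0,"dx":0,"dy":0,"dz":-0.01,"rx":0,"ry":0,"rz":0},{"fingers":0.0,"dx":0,"dy":0,"dz":0,"rx":0,"ry":0,"rz":0}]'
```

```text
time: 4.17
tcp_pos: [0.6016, -0.0826, 0.2187]
eef_rot: [1.637, 1.569, -0.039]
contact_force: [0.0, 0.2, -0.7]
gripper_width: 0.436
time: 4.83
tcp_pos: [0.6079, -0.0191, 0.2176]
eef_rot: [-3.124, 1.568, 1.488]
contact_force: [0.5, -0.3, -0.6]
gripper_width: 0.006
```

Fingers are slower than I allowed, so they closed after leaving the post. Reopen, go back, and grip properly.

```bash
python3 -m inch '[{"fingers":0.06,"dx":0,"dy":0,"dz":0,"rx":0,"ry":0,"rz":0},{"fingers":0.06,"dx":0,"dy":0,"dz":0,"rx":0,"ry":0,"rz":0},{"fingers":0.06,"dx":0,"dy":0,"dz":0,"rx":0,"ry":0,"rz":0},{"fingers":0.06,"dx":0,"dy":0,"dz":0,"rx":0,"ry":0,"rz":0},{"fingers":0.06,"dx":0,"dy":0,"dz":0,"rx":0,"ry":0,"rz":0},{"fingers":0.06,"dx":0,"dy":0,"dz":0,"rx":0,"ry":0,"rz":0},{"fingers":0.06,"dx":0,"dy":0,"dz":0,"rx":0,"ry":0,"rz":0},{"fingers":0.06,"dx":0,"dy":0,"dz":0,"rx":0,"ry":0,"rz":0},{"fingers":0.06,"dx":0,"dy":0,"dz":0,"rx":0,"ry":0,"rz":0},{"fingers":0.06,"dx":0,"dy":0,"dz":0,"rx":0,"ry":0,"rz":0}]'
python3 - <<'E'
from h import *
T=tool();c=vision.capture("wrist"); save(c,"w3.png",s=1.4); print(T.round(3))
E
```

```text
time: 5.67
tcp_pos: [0.6076, -0.0229, 0.2177]
eef_rot: [2.543, 1.571, 0.867]
contact_force: [-0.1, -0.9, 0.1]
gripper_width: 0.678
[[ 0.     0.995 -0.105  0.608]
 [ 0.    -0.105 -0.995 -0.023]
 [-1.     0.    -0.     0.218]
 [ 0.     0.     0.     1.   ]]
```

View pics/w3.png

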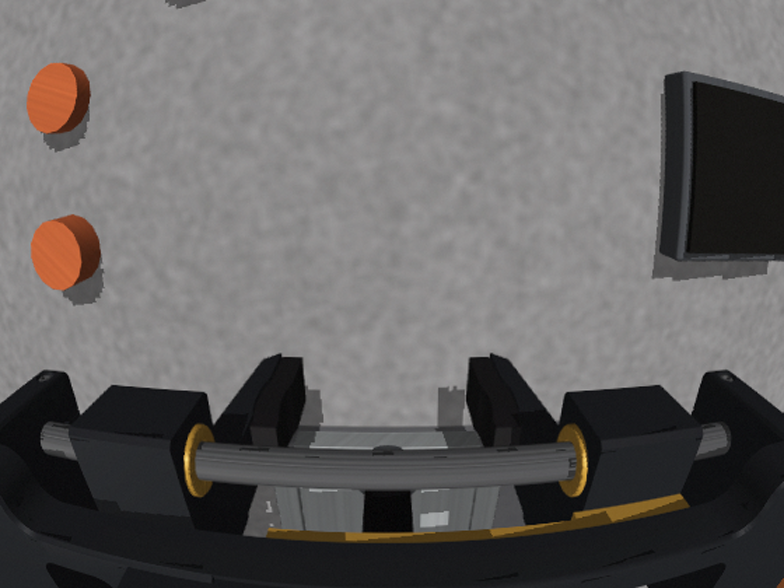

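The handle is still in line at column ~387, hidden just past the bar. The slide hasn't moved.

```bash
python3 -m inch '[{"fingers":0.06,"dx":0,"dy":0,"dz":0.02,"rx":0,"ry":0,"rz":0},{"fingers":0.06,"dx":0,"dy":0,"dz":0.02,"rx":0,"ry":0,"rz":0},{"fingers":0.06,"dx":0,"dy":0,"dz":0.019,"rx":0,"ry":0,"rz":0},{"fingers":0.0,"dx":0,"dy":0,"dz":0,"rx":0,"ry":0,"rz":0},{"fingers":0.0,"dx":0,"dy":0,"dz":0,"rx":0,"ry":0,"rz":0},{"fingers":0.0,"dx":0,"dy":0,"dz":0,"rx":0,"ry":0,"rz":0},{"fingers":0.0,"dx":0,"dy":0,"dz":0,"rx":0,"ry":0,"rz":0},{"fingers":0.0,"dx":0,"dy":0,"dz":0,"rx":0,"ry":0,"rz":0},{"fingers":0.0,"dx":0,"dy":0,"dz":0,"rx":0,"ry":0,"rz":0},{"fingers":0.0,"dx":0,"dy":0,"dz":0,"rx":0,"ry":0,"rz":0}]' 30
python3 -m inch '[{"fingers":0.0,"dx":0,"dy":0,"dz":0,"rx":0,"ry":0,"rz":0},{"fingers":0.0,"dx":0,"dy":0,"dz":0,"rx":0,"ry":0,"rz":0},{"fingers":0.0,"dx":0,"dy":0,"dz":0,"rx":0,"ry":0,"rz":0}]'
```

```text
time: 6.55
tcp_pos: [0.6021, -0.0805, 0.2177]
eef_rot: [2.018, 1.569, 0.343]
contact_force: [2.3, 0.1, -1.3]
gripper_width: 0.216
time: 6.8
tcp_pos: [0.602, -0.0811, 0.2177]
eef_rot: [1.95, 1.569, 0.275]
contact_force: [3.3, 1.3, -3.2]
gripper_width: 0.212
```

```bash
python3 -m inch '[{"fingers":0.0,"dx":0,"dy":0,"dz":-0.01,"rx":0,"ry":0,"rz":0},{"fingers":0.0,"dx":0,"dy":0,"dz":-0.01,"rx":0,"ry":0,"rz":0},{"fingers":0.0,"dx":0,"dy":0,"dz":-0.01,"rx":0,"ry":0,"rz":0},{"fingers":0.0,"dx":0,"dy":0,"dz":-0.01,"rx":0,"ry":0,"rz":0},{"fingers":0.0,"dx":0,"dy":0,"dz":-0.01,"rx":0,"ry":0,"rz":0},{"fingers":0.0,"dx":0,"dy":0,"dz":-0.01,"rx":0,"ry":0,"rz":0},{"fingers":0.0,"dx":0,"dy":0,"dz":0,"rx":0,"ry":0,"rz":0},{"fingers":0.0,"dx":0,"dy":0,"dz":0,"rx":0,"ry":0,"rz":0}]'
python3 -m inch '[{"fingers":0.0,"dx":0,"dy":0,"dz":-0.005,"rx":0,"ry":0,"rz":0},{"fingers":0.0,"dx":0,"dy":0,"dz":-0.005,"rx":0,"ry":0,"rz":0},{"fingers":0.0,"dx":0,"dy":0,"dz":0,"rx":0,"ry":0,"rz":0}]'
python3 -m inch '[{"fingers":0.0,"dx":0,"dy":0,"dz":-0.005,"rx":0,"ry":0,"rz":0},{"fingers":0.0,"dx":0,"dy":0,"dz":-0.003,"rx":0,"ry":0,"rz":0},{"fingers":0.0,"dx":0,"dy":0,"dz":0,"rx":0,"ry":0,"rz":0}]'
```

```text
time: 7.47
tcp_pos: [0.6084, -0.0201, 0.2177]
eef_rot: [2.288, 1.568, 0.615]
contact_force: [4.9, 0.6, -4.1]
gripper_width: 0.218
time: 7.72
tcp_pos: [0.6094, -0.0113, 0.2177]
eef_rot: [1.74, 1.569, 0.065]
contact_force: [4.9, 1.1, -4.3]
gripper_width: 0.216
time: 7.97
tcp_pos: [0.6102, -0.0038, 0.2178]
eef_rot: [1.584, 1.569, -0.092]
contact_force: [5.2, 0.2, -5.0]
gripper_width: 0.222
```

```bash
for i in 1 2 3 4; do :; done; python3 -m inch '[{"fingers":0.0,"dx":0,"dy":0,"dz":-0.004,"rx":0,"ry":0,"rz":0},{"fingers":0.0,"dx":0,"dy":0,"dz":-0.004,"rx":0,"ry":0,"rz":0},{"fingers":0.0,"dx":0,"dy":0,"dz":0,"rx":0,"ry":0,"rz":0}]'
python3 -m inch '[{"fingers":0.0,"dx":0,"dy":0,"dz":-0.004,"rx":0,"ry":0,"rz":0},{"fingers":0.0,"dx":0,"dy":0,"dz":-0.003,"rx":0,"ry":0,"rz":0},{"fingers":0.0,"dx":0,"dy":0,"dz":0,"rx":0,"ry":0,"rz":0}]'
python3 - <<'E'
from h import *
c=vision.capture("top"); save(c,"t2.png",crop=(300,120,520,300),s=3.2); w=cloud(c)
m=(abs(w[...,0]-.6)<.04)&(abs(w[...,1]+.12)<.06)&(w[...,2]>.116)&(w[...,2]<.126); p=w[m]; print(len(p),p.min(0),p.max(0))
E
```

```text
time: 8.22
tcp_pos: [0.611, 0.0036, 0.2177]
eef_rot: [1.139, 1.569, -0.537]
contact_force: [4.8, -1.0, -4.7]
gripper_width: 0.214
time: 8.47
tcp_pos: [0.6112, 0.005, 0.2177]
eef_rot: [0.162, 1.562, -1.518]
contact_force: [4.6, -12.3, -5.0]
gripper_width: 0.219
174 [ 0.5703658  -0.15579047  0.11600962] [ 0.623109   -0.10030216  0.12566215]
```

View pics/t2.png

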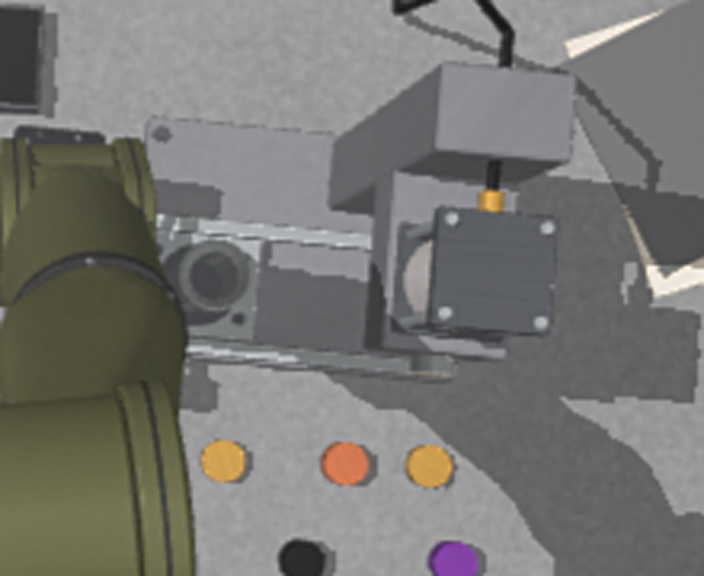

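Slide is out: 12 N at the stop. Sleeve mouth at about (213,278) in the crop, at world ≈(0.597,-0.126). Release the handle, rise, and go above blank2.

```bash
python3 -m inch '[{"fingers":0.06,"dx":0,"dy":0,"dz":0.003,"rx":0,"ry":0,"rz":0},{"fingers":0.06,"dx":0,"dy":0,"dz":0,"rx":0,"ry":0,"rz":0},{"fingers":0.06,"dx":0,"dy":0,"dz":0,"rx":0,"ry":0,"rz":0},{"fingers":0.06,"dx":0,"dy":0,"dz":0,"rx":0,"ry":0,"rz":0},{"fingers":0.06,"dx":0,"dy":0,"dz":0,"rx":0,"ry":0,"rz":0},{"fingers":0.06,"dx":0,"dy":0,"dz":0,"rx":0,"ry":0,"rz":0},{"fingers":0.06,"dx":-0.02,"dy":0,"dz":0,"rx":0,"ry":0,"rz":0},{"fingers":0.06,"dx":-0.03,"dy":0,"dz":0,"rx":0,"ry":0,"rz":0},{"fingers":0.06,"dx":-0.03,"dy":0,"dz":0,"rx":0,"ry":0,"rz":0},{"fingers":0.06,"dx":0,"dy":0,"dz":0,"rx":0,"ry":0,"rz":0}]'
python3 -m inch '[{"fingers":0.06,"dx":0,"dy":-0.033,"dz":-0.003,"rx":0,"ry":0,"rz":0},{"fingers":0.06,"dx":0,"dy":-0.033,"dz":-0.003,"rx":0,"ry":0,"rz":0},{"fingers":0.06,"dx":0.01,"dy":-0.033,"dz":-0.003,"rx":0,"ry":0,"rz":0},{"fingers":0.06,"dx":0.03,"dy":-0.033,"dz":-0.003,"rx":0,"ry":0,"rz":0},{"fingers":0.06,"dx":0.02,"dy":-0.032,"dz":-0.003,"rx":0,"ry":0,"rz":0},{"fingers":0.06,"dx":0,"dy":0,"dz":0,"rx":0,"ry":0,"rz":0},{"fingers":0.06,"dx":0,"dy":0,"dz":0,"rx":0,"ry":0,"rz":0},{"fingers":0.06,"dx":0,"dy":0,"dz":0,"rx":0,"ry":0,"rz":0},{"fingers":0.06,"dx":0,"dy":0,"dz":0,"rx":0,"ry":0,"rz":0}]'
cat >> h.py <<'E'
def blobs(name):
    "coloured blank centres (wrist): pixel, world at zt for both heights"
    T=tool(); c=vision.capture("wrist"); cv2.imwrite("pics/"+name,c["img"][:,:,::-1])
    h=cv2.cvtColor(c["img"],cv2.COLOR_RGB2HSV); m=((h[...,0]<28)&(h[...,1]>110)&(h[...,2]>150)).astype(np.uint8)
    m=cv2.morphologyEx(m,cv2.MORPH_OPEN,np.ones((5,5),np.uint8))
    n,l,s,ce=cv2.connectedComponentsWithStats(m)
    for i in range(1,n):
        if s[i,4]>300:
            ys,xs=np.nonzero(l==i); P=[]
            for z in(.012,.018):
                (cx,cy),_,_=cv2.fitEllipse(cv2.convexHull(np.stack([xs,ys],-1).astype(np.int32))) 
                P.append(wpix(c,cx,cy,z,T)[:2].round(4))
            print("px",round(cx),round(cy),"area",s[i,4],"thin@",P[0],"thick@",P[1])
    return c,T
E
python3 - <<'E'
from h import *
blobs("b1.png"); go([.449,.0346,.027])
c=vision.capture("top"); w=cloud(c)
def rim(w):
    m=(abs(w[...,0]-.597)<.04)&(abs(w[...,1]+.125)<.04)&(w[...,2]>.110)&(w[...,2]<.130); p=w[m]; print("rim",len(p),p.min(0).round(4),p.max(0).round(4),((p.min(0)+p.max(0))/2).round(4))
rim(w); save(c,"t3.png",crop=(330,170,430,250),s=6)
E
```

```text
time: 9.35
tcp_pos: [0.6127, 0.0081, 0.303]
eef_rot: [1.741, 1.561, 0.066]
contact_force: [-0.3, -0.9, 0.3]
gripper_width: 0.681
time: 10.1
tcp_pos: [0.4531, 0.0396, 0.2401]
eef_rot: [1.781, 1.567, 0.105]
contact_force: [-0.1, 0.3, -0.0]
gripper_width: 0.679
px 385 22 area 1959 thin@ [0.5406 0.1738] thick@ [0.5384 0.1722]
px 270 117 area 2388 thin@ [0.4592 0.115 ] thick@ [0.4593 0.1151]
px 270 236 area 1999 thin@ [0.4505 0.0354] thick@ [0.4509 0.0378]
grasp at [0.4536 0.0396 0.0932] shift dx,dy,dz [ 0.0662 -0.0042  0.0055]
rim 220 [ 0.5702 -0.1554  0.1105] [ 0.6228 -0.1     0.1277] [ 0.5965 -0.1277  0.1191]
```

View pics/t3.png

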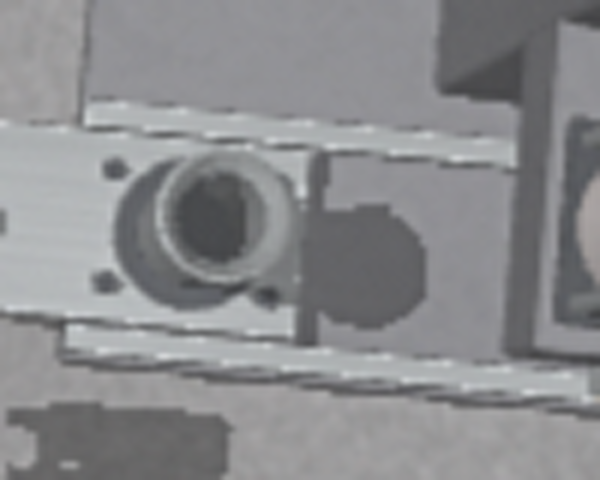

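Mouth rim in the crop: about (155–298, 148–285), centre (227,216), giving ≈(0.597,-0.127), consistent with handle −130 mm. Sleeve inside looks dark and empty. Now grip blank2.

```bash
python3 -m inch '[{"fingers":0.06,"dx":0.02,"dy":-0.003,"dz":0.004,"rx":0,"ry":0,"rz":0},{"fingers":0.06,"dx":0.02,"dy":0,"dz":0,"rx":0,"ry":0,"rz":0},{"fingers":0.06,"dx":0.02,"dy":0,"dz":0,"rx":0,"ry":0,"rz":0},{"fingers":0.06,"dx":0.005,"dy":0,"dz":0,"rx":0,"ry":0,"rz":0},{"fingers":0.06,"dx":0,"dy":0,"dz":0,"rx":0,"ry":0,"rz":0},{"fingers":0.0,"dx":0,"dy":0,"dz":0,"rx":0,"ry":0,"rz":0},{"fingers":0.0,"dx":0,"dy":0,"dz":0,"rx":0,"ry":0,"rz":0},{"fingers":0.0,"dx":0,"dy":0,"dz":0,"rx":0,"ry":0,"rz":0},{"fingers":0.0,"dx":0,"dy":0,"dz":0,"rx":0,"ry":0,"rz":0},{"fingers":0.0,"dx":0,"dy":0,"dz":0,"rx":0,"ry":0,"rz":0}]' 30
python3 -m inch '[{"fingers":0.0,"dx":0,"dy":0,"dz":0,"rx":0,"ry":0,"rz":0},{"fingers":0.0,"dx":0,"dy":0,"dz":0,"rx":0,"ry":0,"rz":0},{"fingers":0.0,"dx":0,"dy":0,"dz":0,"rx":0,"ry":0,"rz":0},{"fingers":0.0,"dx":-0.02,"dy":0,"dz":0,"rx":0,"ry":0,"rz":0},{"fingers":0.0,"dx":-0.03,"dy":0,"dz":0,"rx":0,"ry":0,"rz":0},{"fingers":0.0,"dx":-0.035,"dy":0,"dz":0,"rx":0,"ry":0,"rz":0},{"fingers":0.0,"dx":-0.035,"dy":0,"dz":0,"rx":0,"ry":0,"rz":0},{"fingers":0.0,"dx":-0.03,"dy":0,"dz":0,"rx":0,"ry":0,"rz":0},{"fingers":0.0,"dx":0,"dy":0,"dz":0,"rx":0,"ry":0,"rz":0},{"fingers":0.0,"dx":0,"dy":0,"dz":0,"rx":0,"ry":0,"rz":0}]'
python3 - <<'E'
from h import *
print(tool().round(3)); go([.597,-.1265,.17])
E
```

```text
time: 11.03
tcp_pos: [0.4579, 0.0368, 0.1814]
eef_rot: [-1.4, 1.556, -3.076]
contact_force: [-1.0, -0.6, 4.5]
gripper_width: 0.383
time: 11.87
tcp_pos: [0.4608, 0.0371, 0.3321]
eef_rot: [-1.401, 1.56, -3.076]
contact_force: [0.4, -1.3, -1.7]
gripper_width: 0.39
[[-0.01   0.994 -0.104  0.461]
 [-0.001 -0.104 -0.995  0.037]
 [-1.    -0.01   0.002  0.332]
 [ 0.     0.     0.     1.   ]]
grasp at [0.4592 0.037  0.1851] shift dx,dy,dz [0.0138 0.1543 0.1482]
```

Run:
```python
from h import *
c,T=blobs("b2.png"); save(c,"w4.png",s=1.4)
```

```text
px 517 6 area 1034 thin@ [0.7484 0.2313] thick@ [0.7428 0.229 ]
px 348 43 area 1088 thin@ [0.5398 0.1734] thick@ [0.5384 0.1723]
px 267 112 area 1161 thin@ [0.4589 0.1148] thick@ [0.4592 0.1149]
px 275 273 area 3337 thin@ [ 0.4489 -0.0477] thick@ [ 0.4493 -0.0444]
```

View pics/w4.png

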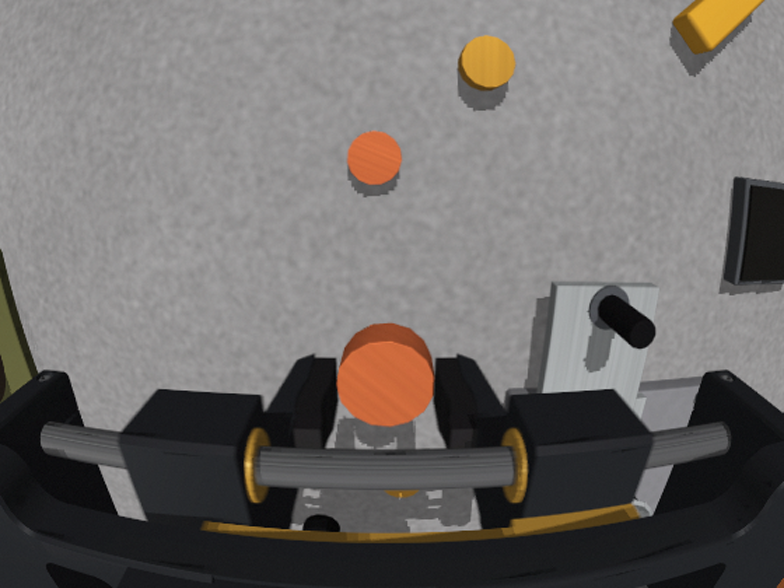

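```bash
python3 - <<'E'
from h import *
s=manip.observe(); print(s["qpos"].round(3) if hasattr(s["qpos"],"round") else s["qpos"], s["contact_force"], s["gripper_width"])
E
python3 -m inch '[{"fingers":0.0,"dx":0,"dy":0.031,"dz":0,"rx":0,"ry":0,"rz":0},{"fingers":0.0,"dx":0,"dy":0.031,"dz":0,"rx":0,"ry":0,"rz":0},{"fingers":0.0,"dx":0,"dy":0.031,"dz":0.015,"rx":0,"ry":0,"rz":0},{"fingers":0.0,"dx":0,"dy":0.031,"dz":0.025,"rx":0,"ry":0,"rz":0},{"fingers":0.0,"dx":0,"dy":0.03,"dz":0.025,"rx":0,"ry":0,"rz":0},{"fingers":0.0,"dx":0,"dy":0,"dz":0.03,"rx":0,"ry":0,"rz":0},{"fingers":0.0,"dx":0,"dy":0,"dz":0.03,"rx":0,"ry":0.005,"rz":0},{"fingers":0.0,"dx":0,"dy":0,"dz":0.023,"rx":0,"ry":0,"rz":0},{"fingers":0.0,"dx":0,"dy":0,"dz":0,"rx":0,"ry":0,"rz":0},{"fingers":0.0,"dx":0,"dy":0,"dz":0,"rx":0,"ry":0,"rz":0}]'
python3 -m inch '[{"fingers":0.0,"dx":0,"dy":0,"dz":0,"rx":0,"ry":0,"rz":0},{"fingers":0.0,"dx":0,"dy":0,"dz":0,"rx":0,"ry":0,"rz":0},{"fingers":0.0,"dx":0,"dy":0,"dz":0,"rx":0,"ry":0,"rz":0}]'
python3 - <<'E'
from h import *
print(tool().round(3)); go([.597,-.1265,.17]); T=tool();c=vision.capture("wrist"); save(c,"w5.png",s=1.4)
E
```

```text
[-0.308  0.627  0.203  2.125 -0.291  0.429  0.02 ] [-0.04226975  0.0487223  -2.03997301] 0.38134094479545527
time: 12.75
tcp_pos: [0.5969, -0.1284, 0.3265]
eef_rot: [-1.679, 1.552, 2.924]
contact_force: [-0.3, 0.4, -1.9]
gripper_width: 0.379
time: 13.0
tcp_pos: [0.5981, -0.1246, 0.3282]
eef_rot: [-1.799, 1.555, 2.811]
contact_force: [0.3, 0.7, -0.7]
gripper_width: 0.379
[[-0.015  0.995 -0.102  0.598]
 [ 0.005 -0.102 -0.995 -0.125]
 [-1.    -0.016 -0.004  0.328]
 [ 0.     0.     0.     1.   ]]
grasp at [ 0.5959 -0.1238  0.1812] shift dx,dy,dz [0.0112 0.0016 0.0026]
```

View pics/w5.png

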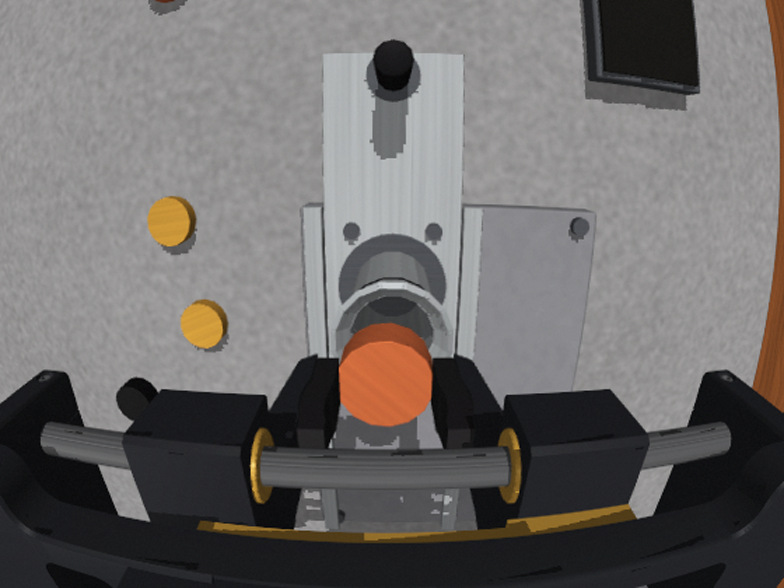

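Held blank at (386,375), centred on the tool axis; rim arc columns 335–452 gives centre about 393, i.e. +3.8 mm. Correcting the tilt accounts for most of that. Straighten, then lower in steps while watching the force.

```bash
python3 -m inch '[{"fingers":0.0,"dx":0,"dy":0.0,"dz":0.0015,"rx":0,"ry":-0.004,"rz":0.015},{"fingers":0.0,"dx":0.01,"dy":0,"dz":0,"rx":0,"ry":0,"rz":0},{"fingers":0.0,"dx":0.01,"dy":0,"dz":0,"rx":0,"ry":0,"rz":0},{"fingers":0.0,"dx":0,"dy":0,"dz":0,"rx":0,"ry":0,"rz":0},{"fingers":0.0,"dx":0,"dy":0,"dz":0,"rx":0,"ry":0,"rz":0},{"fingers":0.0,"dx":0,"dy":0,"dz":0,"rx":0,"ry":0,"rz":0}]'
python3 - <<'E'
from h import *
print(tool().round(3)); go([.598,-.126,.15])
E
python3 -m inch '[{"fingers":0.0,"dx":0.004,"dy":0,"dz":0,"rx":0,"ry":0,"rz":0},{"fingers":0.0,"dx":0,"dy":0,"dz":0,"rx":0,"ry":0,"rz":0},{"fingers":0.0,"dx":0,"dy":0,"dz":0,"rx":0,"ry":0,"rz":0}]'
```

```text
time: 13.55
tcp_pos: [0.5978, -0.1279, 0.3086]
eef_rot: [0.104, 1.569, -1.572]
contact_force: [0.2, 0.3, -1.6]
gripper_width: 0.378
[[-0.     0.994 -0.105  0.598]
 [-0.002 -0.105 -0.994 -0.128]
 [-1.     0.     0.002  0.309]
 [ 0.     0.     0.     1.   ]]
grasp at [ 0.5978 -0.1282  0.1616] shift dx,dy,dz [ 0.0116  0.     -0.0022]
time: 13.8
tcp_pos: [0.5977, -0.1279, 0.3048]
eef_rot: [0.292, 1.569, -1.384]
contact_force: [-0.3, 0.4, -2.1]
gripper_width: 0.378
```

```bash
python3 -m inch '[{"fingers":0.0,"dx":0.0,"dy":0,"dz":-0.0015,"rx":0,"ry":0,"rz":0},{"fingers":0.0,"dx":0.003,"dy":0,"dz":0,"rx":0,"ry":0,"rz":0},{"fingers":0.0,"dx":0,"dy":0,"dz":0,"rx":0,"ry":0,"rz":0},{"fingers":0.0,"dx":0,"dy":0,"dz":0,"rx":0,"ry":0,"rz":0}]'
python3 - <<'E'
from h import *
go([.598,-.126,.15]); c=vision.capture("wrist"); save(c,"w6.png",crop=(200,200,360,320),s=4); c=vision.capture("scene"); save(c,"s6.png",crop=(170,110,290,220),s=5)
a=cv2.imread("pics/w6.png"); b=cv2.imread("pics/s6.png"); b=cv2.resize(b,(a.shape[1],a.shape[0])); cv2.imwrite("pics/c6.png",cv2.resize(np.hstack([a,b]),(800,300)))
E
```

```text
time: 14.13
tcp_pos: [0.5978, -0.1263, 0.3018]
eef_rot: [0.146, 1.569, -1.529]
contact_force: [-0.1, -0.3, -0.9]
gripper_width: 0.382
grasp at [ 0.5979 -0.1266  0.1548] shift dx,dy,dz [ 0.0048  0.0001 -0.0006]
```

View pics/c6.png

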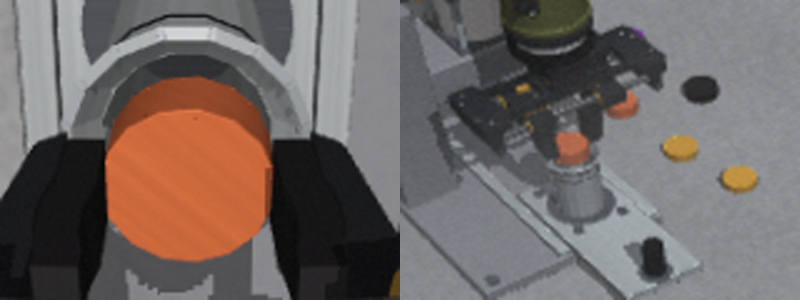

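Blank at column 190, mouth centre ~192: aligned, and the scene crop shows it in the mouth. Release.

```bash
python3 -m inch '[{"fingers":0.0,"dx":0.003,"dy":0,"dz":0,"rx":0,"ry":0,"rz":0},{"fingers":0.0,"dx":0,"dy":0,"dz":0,"rx":0,"ry":0,"rz":0},{"fingers":0.06,"dx":0,"dy":0,"dz":0,"rx":0,"ry":0,"rz":0},{"fingers":0.06,"dx":0,"dy":0,"dz":0,"rx":0,"ry":0,"rz":0},{"fingers":0.06,"dx":0,"dy":0,"dz":0,"rx":0,"ry":0,"rz":0},{"fingers":0.06,"dx":0,"dy":0,"dz":0,"rx":0,"ry":0,"rz":0},{"fingers":0.06,"dx":0,"dy":0,"dz":0,"rx":0,"ry":0,"rz":0},{"fingers":0.06,"dx":-0.02,"dy":0,"dz":0,"rx":0,"ry":0,"rz":0},{"fingers":0.06,"dx":-0.02,"dy":0,"dz":0,"rx":0,"ry":0,"rz":0},{"fingers":0.06,"dx":0,"dy":0,"dz":0,"rx":0,"ry":0,"rz":0}]'
python3 - <<'E'
from h import *
blobs("b3.png")
E
```

```text
time: 15.07
tcp_pos: [0.5991, -0.127, 0.3424]
eef_rot: [1.245, 1.563, -0.431]
contact_force: [1.0, -0.3, 0.3]
gripper_width: 0.681
px 117 153 area 766 thin@ [ 0.4441 -0.068 ] thick@ [ 0.4473 -0.0676]
px 140 225 area 701 thin@ [ 0.4536 -0.1479] thick@ [ 0.4566 -0.146 ]
```

```bash
python3 -m inch '[{"fingers":0.06,"dx":0,"dy":-0.0102,"dz":-0.0322,"rx":0,"ry":0,"rz":0},{"fingers":0.06,"dx":0,"dy":-0.0102,"dz":-0.0322,"rx":0,"ry":0,"rz":0},{"fingers":0.06,"dx":0,"dy":-0.0102,"dz":-0.0322,"rx":0,"ry":0,"rz":0},{"fingers":0.06,"dx":0,"dy":-0.0102,"dz":-0.0322,"rx":0,"ry":0,"rz":0},{"fingers":0.06,"dx":0,"dy":-0.0102,"dz":-0.0322,"rx":0,"ry":0,"rz":0},{"fingers":0.06,"dx":0,"dy":-0.0102,"dz":-0.0322,"rx":0,"ry":0,"rz":0},{"fingers":0.06,"dx":0.02,"dy":-0.0102,"dz":-0.0322,"rx":0,"ry":0,"rz":0},{"fingers":0.06,"dx":0.02,"dy":-0.0102,"dz":-0.0322,"rx":0,"ry":0,"rz":0},{"fingers":0.06,"dx":0.02,"dy":-0.0102,"dz":-0.0322,"rx":0,"ry":0,"rz":0},{"fingers":0.06,"dx":0.02,"dy":0,"dz":0,"rx":0,"ry":0,"rz":0}]'
python3 -m inch '[{"fingers":0.06,"dx":0.0,"dy":0,"dz":0,"rx":0,"ry":0,"rz":0},{"fingers":0.06,"dx":0,"dy":0,"dz":0,"rx":0,"ry":0,"rz":0},{"fingers":0.06,"dx":0,"dy":0,"dz":0,"rx":0,"ry":0,"rz":0},{"fingers":0.06,"dx":0,"dy":0,"dz":0,"rx":0,"ry":0,"rz":0}]'
python3 - <<'E'
from h import *
blobs("b4.png"); print(tool().round(3)); go([.538,.171,.028]); print(manip.observe()["qpos"])
E
```

```text
time: 15.95
tcp_pos: [0.5344, 0.1803, 0.2564]
eef_rot: [-2.556, 1.566, 2.063]
contact_force: [-0.2, 0.9, 0.1]
gripper_width: 0.682
time: 16.28
tcp_pos: [0.5379, 0.1696, 0.2596]
eef_rot: [0.957, 1.567, -0.722]
contact_force: [0.5, -0.2, 0.5]
gripper_width: 0.68
px 515 125 area 3525 thin@ [0.7494 0.2293] thick@ [0.744  0.2299]
px 274 217 area 1765 thin@ [0.539  0.1715] thick@ [0.5392 0.1735]
[[ 0.003  0.994 -0.108  0.538]
 [-0.002 -0.108 -0.994  0.17 ]
 [-1.     0.003  0.002  0.26 ]
 [ 0.     0.     0.     1.   ]]
grasp at [0.5383 0.1695 0.1126] shift dx,dy,dz [ 0.0846 -0.0007 -0.0016]
[-0.50887404  0.83688287  0.20808734  1.878767   -0.34695444  0.45891096
 -0.16297916]
```

```bash
python3 -m inch '[{"fingers":0.06,"dx":0.02,"dy":0,"dz":-0.0025,"rx":0,"ry":0,"rz":-0.003},{"fingers":0.06,"dx":0.02,"dy":0,"dz":0,"rx":0,"ry":0,"rz":0},{"fingers":0.06,"dx":0.02,"dy":0,"dz":0,"rx":0,"ry":0,"rz":0},{"fingers":0.06,"dx":0.015,"dy":0,"dz":0,"rx":0,"ry":0,"rz":0},{"fingers":0.06,"dx":0.01,"dy":0,"dz":0,"rx":0,"ry":0,"rz":0},{"fingers":0.06,"dx":0,"dy":0,"dz":0,"rx":0,"ry":0,"rz":0},{"fingers":0.06,"dx":0,"dy":0,"dz":0,"rx":0,"ry":0,"rz":0}]' 30
python3 -m inch '[{"fingers":0.0,"dx":0,"dy":0,"dz":0,"rx":0,"ry":0,"rz":0},{"fingers":0.0,"dx":0,"dy":0,"dz":0,"rx":0,"ry":0,"rz":0},{"fingers":0.0,"dx":0,"dy":0,"dz":0,"rx":0,"ry":0,"rz":0},{"fingers":0.0,"dx":0,"dy":0,"dz":0,"rx":0,"ry":0,"rz":0},{"fingers":0.0,"dx":0,"dy":0,"dz":0,"rx":0,"ry":0,"rz":0},{"fingers":0.0,"dx":0,"dy":0,"dz":0,"rx":0,"ry":0,"rz":0},{"fingers":0.0,"dx":0,"dy":0,"dz":0,"rx":0,"ry":0,"rz":0},{"fingers":0.0,"dx":0,"dy":0,"dz":0,"rx":0,"ry":0,"rz":0}]'
```

```text
time: 16.92
tcp_pos: [0.5375, 0.1732, 0.1738]
eef_rot: [-0.86, 1.568, -2.536]
contact_force: [0.4, -0.2, -0.6]
gripper_width: 0.684
time: 17.58
tcp_pos: [0.5376, 0.1738, 0.1741]
eef_rot: [-0.672, 1.57, -2.348]
contact_force: [0.0, -0.4, 6.6]
gripper_width: 0.397
```

```bash
python3 -m inch '[{"fingers":0.0,"dx":-0.03,"dy":0,"dz":0,"rx":0,"ry":0,"rz":0},{"fingers":0.0,"dx":-0.04,"dy":0,"dz":0,"rx":0,"ry":0,"rz":0},{"fingers":0.0,"dx":-0.04,"dy":0,"dz":0,"rx":0,"ry":0,"rz":0},{"fingers":0.0,"dx":-0.04,"dy":0,"dz":0,"rx":0,"ry":0,"rz":0},{"fingers":0.0,"dx":-0.005,"dy":0.0102,"dz":0.0324,"rx":0,"ry":0,"rz":0},{"fingers":0.0,"dx":-0.005,"dy":0.0102,"dz":0.0324,"rx":0,"ry":0,"rz":0},{"fingers":0.0,"dx":0,"dy":0.0102,"dz":0.0324,"rx":0,"ry":0,"rz":0},{"fingers":0.0,"dx":0,"dy":0.0102,"dz":0.0324,"rx":0,"ry":0,"rz":0},{"fingers":0.0,"dx":0,"dy":0.0102,"dz":0.0324,"rx":0,"ry":0,"rz":0}]'
python3 -m inch '[{"fingers":0.0,"dx":0,"dy":0.0102,"dz":0.0324,"rx":0,"ry":0,"rz":0},{"fingers":0.0,"dx":0,"dy":0.0102,"dz":0.0324,"rx":0,"ry":0,"rz":0},{"fingers":0.0,"dx":0,"dy":0.0102,"dz":0.0324,"rx":0,"ry":0,"rz":0},{"fingers":0.0,"dx":0,"dy":0.0102,"dz":0.0324,"rx":0,"ry":0,"rz":0},{"fingers":0.0,"dx":0,"dy":0,"dz":0,"rx":0,"ry":0,"rz":0},{"fingers":0.0,"dx":0,"dy":0,"dz":0,"rx":0,"ry":0,"rz":0},{"fingers":0.0,"dx":0,"dy":0,"dz":0,"rx":0,"ry":0,"rz":0},{"fingers":0.0,"dx":0,"dy":0,"dz":0,"rx":0,"ry":0,"rz":0}]'
python3 - <<'E'
from h import *
print(tool().round(3)); go([.598,-.1265,.144])
c,T=blobs("b5.png"); save(c,"w7.png",s=1.2)
E
```

```text
time: 18.33
tcp_pos: [0.5709, 0.0061, 0.3334]
eef_rot: [-1.132, 1.567, -2.807]
contact_force: [0.8, 0.8, -0.7]
gripper_width: 0.394
time: 19.0
tcp_pos: [0.5981, -0.1238, 0.3332]
eef_rot: [-1.582, 1.567, 3.028]
contact_force: [0.7, 0.6, -2.5]
gripper_width: 0.395
[[-0.004  0.995 -0.103  0.598]
 [ 0.    -0.103 -0.995 -0.124]
 [-1.    -0.004 -0.     0.333]
 [ 0.     0.     0.     1.   ]]
grasp at [ 0.5975 -0.1237  0.1862] shift dx,dy,dz [0.0422 0.0009 0.0027]
px 118 158 area 799 thin@ [ 0.4441 -0.068 ] thick@ [ 0.4474 -0.0675]
px 142 231 area 735 thin@ [ 0.4535 -0.1478] thick@ [ 0.4566 -0.1457]
px 275 282 area 3552 thin@ [ 0.5876 -0.2188] thick@ [ 0.588  -0.2153]
```

View pics/w7.png

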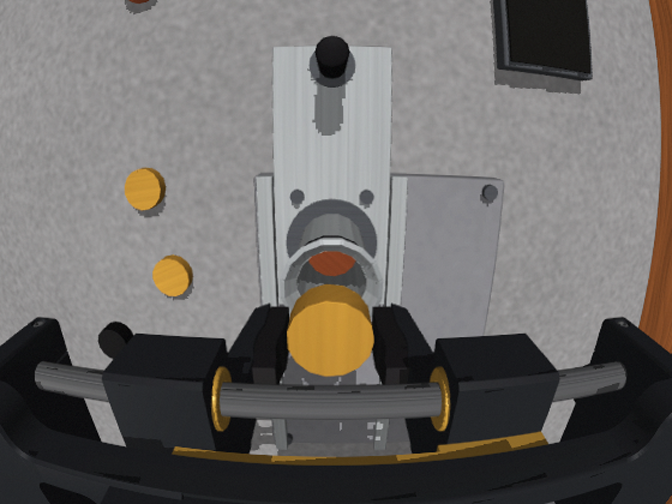

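Copper blank lies down in the sleeve (330,262), and the brass one is held centred at (330,330). Lower and release.

```bash
python3 -m inch '[{"fingers":0.0,"dx":0.01,"dy":0,"dz":0.003,"rx":0,"ry":0,"rz":0.004},{"fingers":0.0,"dx":0.01,"dy":0,"dz":0,"rx":0,"ry":0,"rz":0},{"fingers":0.0,"dx":0.01,"dy":0,"dz":0,"rx":0,"ry":0,"rz":0},{"fingers":0.0,"dx":0.005,"dy":0,"dz":0,"rx":0,"ry":0,"rz":0},{"fingers":0.0,"dx":0.003,"dy":0,"dz":0,"rx":0,"ry":0,"rz":0},{"fingers":0.0,"dx":0.003,"dy":0,"dz":0,"rx":0,"ry":0,"rz":0},{"fingers":0.0,"dx":0,"dy":0,"dz":0,"rx":0,"ry":0,"rz":0},{"fingers":0.0,"dx":0,"dy":0,"dz":0,"rx":0,"ry":0,"rz":0},{"fingers":0.0,"dx":0,"dy":0,"dz":0,"rx":0,"ry":0,"rz":0}]'
python3 - <<'E'
from h import *
go([.598,-.1265,.144]); c=vision.capture("wrist"); save(c,"w8.png",crop=(200,200,360,320),s=4)
E
```

```text
time: 19.8
tcp_pos: [0.5981, -0.1289, 0.293]
eef_rot: [0.914, 1.568, -0.762]
contact_force: [-1.1, -0.7, -1.7]
gripper_width: 0.401
grasp at [ 0.5984 -0.1292  0.146 ] shift dx,dy,dz [ 0.002  -0.0007 -0.0026]
```

```bash
python3 -m inch '[{"fingers":0.0,"dx":0.002,"dy":-0.0005,"dz":-0.0025,"rx":0,"ry":0,"rz":0},{"fingers":0.0,"dx":0,"dy":0,"dz":0,"rx":0,"ry":0,"rz":0},{"fingers":0.06,"dx":0,"dy":0,"dz":0,"rx":0,"ry":0,"rz":0},{"fingers":0.06,"dx":0,"dy":0,"dz":0,"rx":0,"ry":0,"rz":0},{"fingers":0.06,"dx":0,"dy":0,"dz":0,"rx":0,"ry":0,"rz":0},{"fingers":0.06,"dx":0,"dy":0,"dz":0,"rx":0,"ry":0,"rz":0},{"fingers":0.06,"dx":0,"dy":0,"dz":0,"rx":0,"ry":0,"rz":0},{"fingers":0.06,"dx":-0.02,"dy":0,"dz":0,"rx":0,"ry":0,"rz":0},{"fingers":0.06,"dx":-0.03,"dy":0,"dz":0,"rx":0,"ry":0,"rz":0},{"fingers":0.06,"dx":0,"dy":0,"dz":0,"rx":0,"ry":0,"rz":0}]'
python3 - <<'E'
from h import *
go([.448,-.25,.09])
c=vision.capture("top"); w=cloud(c); hsv=cv2.cvtColor(c["img"],cv2.COLOR_RGB2HSV)
m=((hsv[...,0]<28)&(hsv[...,1]>110)&(hsv[...,2]>120)&(w[...,2]>.005)&(w[...,2]<.12)).astype(np.uint8)
n,l,s,ce=cv2.connectedComponentsWithStats(m)
for i in range(1,n):
    if s[i,4]>15: print(s[i,4],np.nanmedian(w[l==i],0).round(4))
E
```

```text
time: 20.68
tcp_pos: [0.5993, -0.127, 0.3453]
eef_rot: [1.313, 1.56, -0.363]
contact_force: [0.4, -0.4, -0.3]
gripper_width: 0.68
grasp at [ 0.6007 -0.1275  0.1983] shift dx,dy,dz [ 0.1073 -0.1401  0.1376]
474 [0.7445 0.2298 0.0255]
21 [0.655  0.3389 0.0171]
61 [ 0.6003 -0.1261  0.0715]
26 [0.5567 0.5438 0.0249]
82 [0.4795 0.5091 0.0248]
130 [0.4577 0.113  0.0125]
92 [ 0.4531 -0.1447  0.0122]
133 [ 0.4429 -0.0695  0.0124]
996 [0.1823 0.58   0.0188]
133 [0.1352 0.654  0.0299]
81 [0.1023 0.5507 0.007 ]
91 [0.088  0.5739 0.0073]
25 [0.0746 0.5967 0.0071]
```

Stack top reads 0.0715 m, two flat thick blanks (36 mm). Blank5 lies close under the press head, so I'll finish with three thin ones instead (36+36 = 72 mm). Next is blank1.

```bash
python3 -m inch '[{"fingers":0.06,"dx":0,"dy":-0.0208,"dz":-0.0281,"rx":0,"ry":0,"rz":0},{"fingers":0.06,"dx":0,"dy":-0.0208,"dz":-0.0281,"rx":0,"ry":0,"rz":0},{"fingers":0.06,"dx":0,"dy":-0.0208,"dz":-0.0281,"rx":0,"ry":0,"rz":0},{"fingers":0.06,"dx":0,"dy":-0.0208,"dz":-0.0281,"rx":0,"ry":0,"rz":0},{"fingers":0.06,"dx":0,"dy":-0.0208,"dz":-0.0281,"rx":0,"ry":0,"rz":0},{"fingers":0.06,"dx":0.02,"dy":-0.0208,"dz":-0.0281,"rx":0,"ry":0,"rz":0},{"fingers":0.06,"dx":0.02,"dy":-0.0208,"dz":-0.0281,"rx":0,"ry":0,"rz":0},{"fingers":0.06,"dx":0.02,"dy":-0.0208,"dz":-0.0281,"rx":0,"ry":0,"rz":0},{"fingers":0.06,"dx":0.025,"dy":0,"dz":0,"rx":0,"ry":0,"rz":0},{"fingers":0.06,"dx":0,"dy":0,"dz":0,"rx":0,"ry":0,"rz":0}]'
python3 -m inch '[{"fingers":0.06,"dx":0.0,"dy":0,"dz":0,"rx":0,"ry":0,"rz":0},{"fingers":0.06,"dx":0,"dy":0,"dz":0,"rx":0,"ry":0,"rz":0},{"fingers":0.06,"dx":0,"dy":0,"dz":0,"rx":0,"ry":0,"rz":0},{"fingers":0.06,"dx":0,"dy":0,"dz":0,"rx":0,"ry":0,"rz":0}]'
python3 - <<'E'
from h import *
blobs("b6.png"); print(tool().round(3)); go([.4577,.113,.024]); print(manip.observe()["qpos"])
E
```

```text
time: 21.57
tcp_pos: [0.4537, 0.1167, 0.2517]
eef_rot: [-1.081, 1.565, -2.751]
contact_force: [0.0, -0.8, -0.2]
gripper_width: 0.68
time: 21.9
tcp_pos: [0.4567, 0.1137, 0.2561]
eef_rot: [1.254, 1.566, -0.424]
contact_force: [-1.0, 1.1, 0.5]
gripper_width: 0.681
px 276 218 area 1715 thin@ [0.4592 0.1156] thick@ [0.4594 0.1177]
[[ 0.004  0.994 -0.107  0.457]
 [-0.002 -0.107 -0.994  0.114]
 [-1.     0.004  0.001  0.256]
 [ 0.     0.     0.     1.   ]]
grasp at [0.4572 0.1136 0.109 ] shift dx,dy,dz [0.085  0.0003 0.0005]
[-0.42136271  0.77569286  0.12730422  2.15390084 -0.38824846  0.22955582
 -0.05837386]
```

```bash
python3 -m inch '[{"fingers":0.06,"dx":0.02,"dy":0.004,"dz":0,"rx":0,"ry":0,"rz":-0.022},{"fingers":0.06,"dx":0.02,"dy":0.005,"dz":0,"rx":0,"ry":0,"rz":-0.022},{"fingers":0.06,"dx":0.015,"dy":0,"dz":0,"rx":0,"ry":0,"rz":0},{"fingers":0.06,"dx":0.01,"dy":0,"dz":0,"rx":0,"ry":0,"rz":0},{"fingers":0.06,"dx":0.01,"dy":0,"dz":0,"rx":0,"ry":0,"rz":0},{"fingers":0.06,"dx":0.008,"dy":0,"dz":0,"rx":0,"ry":0,"rz":0},{"fingers":0.06,"dx":0,"dy":0,"dz":0,"rx":0,"ry":0,"rz":0},{"fingers":0.06,"dx":0,"dy":0,"dz":0,"rx":0,"ry":0,"rz":0}]' 30
python3 - <<'E'
from h import *
print(tool().round(3)); go([.4585,.114,.024]); print(manip.observe()["qpos"])
E
```

```text
time: 22.62
tcp_pos: [0.4625, 0.1138, 0.172]
eef_rot: [-1.531, 1.528, 3.077]
contact_force: [-0.3, 0.2, -0.3]
gripper_width: 0.679
[[-0.043  0.994 -0.105  0.463]
 [ 0.003 -0.105 -0.994  0.114]
 [-0.999 -0.043  0.002  0.172]
 [ 0.     0.     0.     1.   ]]
grasp at [0.4562 0.1142 0.0251] shift dx,dy,dz [ 0.001   0.0023 -0.    ]
[-0.35372501  0.94899418  0.03488866  2.12759165 -0.40600092  0.11396417
 -0.03336143]
```

```bash
python3 -m inch '[{"fingers":0.0,"dx":0,"dy":0,"dz":0,"rx":0,"ry":0,"rz":0},{"fingers":0.0,"dx":0,"dy":0,"dz":0,"rx":0,"ry":0,"rz":0},{"fingers":0.0,"dx":0,"dy":0,"dz":0,"rx":0,"ry":0,"rz":0},{"fingers":0.0,"dx":0,"dy":0,"dz":0,"rx":0,"ry":0,"rz":0},{"fingers":0.0,"dx":0,"dy":0,"dz":0,"rx":0,"ry":0,"rz":0},{"fingers":0.0,"dx":0,"dy":0,"dz":0,"rx":0,"ry":0,"rz":0},{"fingers":0.0,"dx":0,"dy":0,"dz":0,"rx":0,"ry":0,"rz":0},{"fingers":0.0,"dx":0,"dy":0,"dz":0,"rx":0,"ry":0,"rz":0}]'
python3 -m inch '[{"fingers":0.0,"dx":-0.02,"dy":0,"dz":0,"rx":0,"ry":0,"rz":0},{"fingers":0.0,"dx":-0.03,"dy":-0.003,"dz":0,"rx":0,"ry":0,"rz":0.022},{"fingers":0.0,"dx":-0.04,"dy":-0.003,"dz":0,"rx":0,"ry":0,"rz":0.021},{"fingers":0.0,"dx":-0.04,"dy":0,"dz":0,"rx":0,"ry":0,"rz":0},{"fingers":0.0,"dx":-0.03,"dy":0.0207,"dz":0.01,"rx":0,"ry":0,"rz":0},{"fingers":0.0,"dx":0,"dy":0.0207,"dz":0.028,"rx":0,"ry":0,"rz":0},{"fingers":0.0,"dx":0,"dy":0.0207,"dz":0.028,"rx":0,"ry":0,"rz":0},{"fingers":0.0,"dx":0,"dy":0.0207,"dz":0.028,"rx":0,"ry":0,"rz":0},{"fingers":0.0,"dx":0,"dy":0.0207,"dz":0.028,"rx":0,"ry":0,"rz":0}]'
python3 -m inch '[{"fingers":0.0,"dx":0,"dy":0.0207,"dz":0.028,"rx":0,"ry":0,"rz":0},{"fingers":0.0,"dx":0,"dy":0.0207,"dz":0.028,"rx":0,"ry":0,"rz":0},{"fingers":0.0,"dx":0,"dy":0.0207,"dz":0.028,"rx":0,"ry":0,"rz":0},{"fingers":0.0,"dx":0,"dy":0,"dz":0.018,"rx":0,"ry":0,"rz":0},{"fingers":0.0,"dx":0,"dy":0,"dz":0,"rx":0,"ry":0,"rz":0},{"fingers":0.0,"dx":0,"dy":0,"dz":0,"rx":0,"ry":0,"rz":0},{"fingers":0.0,"dx":0,"dy":0,"dz":0,"rx":0,"ry":0,"rz":0},{"fingers":0.0,"dx":0,"dy":0,"dz":0,"rx":0,"ry":0,"rz":0},{"fingers":0.0,"dx":0,"dy":0,"dz":0,"rx":0,"ry":0,"rz":0}]'
python3 - <<'E'
from h import *
print(tool().round(3)); go([.598,-.1265,.142])
c,T=blobs("b7.png"); save(c,"w8.png",s=1.2)
E
```

```text
time: 23.28
tcp_pos: [0.463, 0.1139, 0.1723]
eef_rot: [-1.54, 1.53, 3.067]
contact_force: [1.0, 0.0, 6.2]
gripper_width: 0.394
time: 24.03
tcp_pos: [0.5498, -0.0189, 0.3323]
eef_rot: [-0.414, 1.569, -2.09]
contact_force: [0.9, 0.8, -1.0]
gripper_width: 0.394
time: 24.78
tcp_pos: [0.6007, -0.1238, 0.3324]
eef_rot: [-0.386, 1.57, -2.059]
contact_force: [0.5, 0.3, -1.2]
gripper_width: 0.391
[[-0.     0.995 -0.102  0.601]
 [-0.    -0.102 -0.995 -0.124]
 [-1.    -0.     0.     0.332]
 [ 0.     0.     0.     1.   ]]
grasp at [ 0.6007 -0.1239  0.1854] shift dx,dy,dz [ 0.0434 -0.0024  0.0029]
px 114 158 area 791 thin@ [ 0.4441 -0.0679] thick@ [ 0.4474 -0.0674]
px 138 231 area 720 thin@ [ 0.4537 -0.1478] thick@ [ 0.4568 -0.1457]
px 275 275 area 3428 thin@ [ 0.5919 -0.2101] thick@ [ 0.5923 -0.2068]
```

View pics/w8.png

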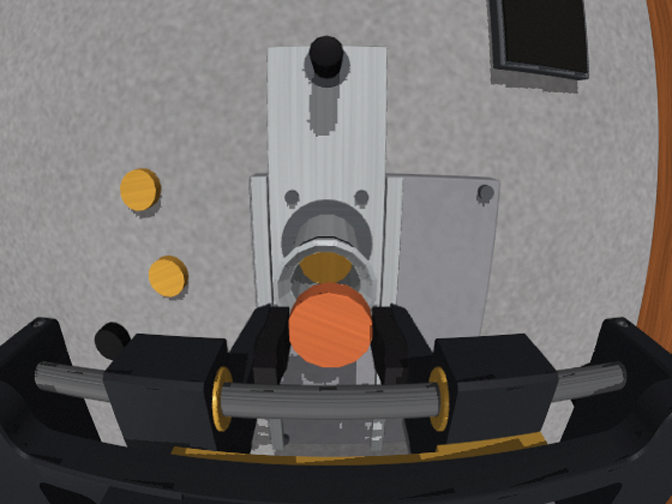

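Stack sits brass-up, flat, in the sleeve (326,266). The held copper blank at (330,325) is ~2 mm towards +y in the jaws. Lower, check, release.

```bash
python3 -m inch '[{"fingers":0.0,"dx":0.01,"dy":-0.0024,"dz":0.002,"rx":0,"ry":0,"rz":0},{"fingers":0.0,"dx":0.01,"dy":0,"dz":0,"rx":0,"ry":0,"rz":0},{"fingers":0.0,"dx":0.01,"dy":0,"dz":0,"rx":0,"ry":0,"rz":0},{"fingers":0.0,"dx":0.007,"dy":0,"dz":0,"rx":0,"ry":0,"rz":0},{"fingers":0.0,"dx":0.004,"dy":0,"dz":0,"rx":0,"ry":0,"rz":0},{"fingers":0.0,"dx":0,"dy":0,"dz":0,"rx":0,"ry":0,"rz":0},{"fingers":0.0,"dx":0,"dy":0,"dz":0,"rx":0,"ry":0,"rz":0},{"fingers":0.0,"dx":0,"dy":0,"dz":0,"rx":0,"ry":0,"rz":0}]'
python3 - <<'E'
from h import *
go([.598,-.128,.142])
E
```

```text
time: 25.5
tcp_pos: [0.5984, -0.1276, 0.2918]
eef_rot: [0.641, 1.569, -1.035]
contact_force: [-0.3, -0.5, -1.8]
gripper_width: 0.389
grasp at [ 0.5986 -0.1279  0.1448] shift dx,dy,dz [ 0.0028 -0.0006  0.0002]
```

```bash
python3 -m inch '[{"fingers":0.0,"dx":0.002,"dy":-0.0005,"dz":0,"rx":0,"ry":0,"rz":0},{"fingers":0.0,"dx":0,"dy":0,"dz":0,"rx":0,"ry":0,"rz":0},{"fingers":0.06,"dx":0,"dy":0,"dz":0,"rx":0,"ry":0,"rz":0},{"fingers":0.06,"dx":0,"dy":0,"dz":0,"rx":0,"ry":0,"rz":0},{"fingers":0.06,"dx":0,"dy":0,"dz":0,"rx":0,"ry":0,"rz":0},{"fingers":0.06,"dx":0,"dy":0,"dz":0,"rx":0,"ry":0,"rz":0},{"fingers":0.06,"dx":0,"dy":0,"dz":0,"rx":0,"ry":0,"rz":0},{"fingers":0.06,"dx":-0.02,"dy":0,"dz":0,"rx":0,"ry":0,"rz":0},{"fingers":0.06,"dx":-0.03,"dy":0,"dz":0,"rx":0,"ry":0,"rz":0},{"fingers":0.06,"dx":0,"dy":0,"dz":0,"rx":0,"ry":0,"rz":0}]'
cat >> h.py <<'E'
def stack():
    c=vision.capture("top"); w=cloud(c); hsv=cv2.cvtColor(c["img"],cv2.COLOR_RGB2HSV)
    m=((hsv[...,0]<28)&(hsv[...,1]>90)&(hsv[...,2]>60)&(abs(w[...,0]-.6)<.03)&(abs(w[...,1]+.127)<.03))
    p=w[m]; print("stack px",len(p),"median",np.nanmedian(p,0).round(4),"z 10/90%",np.nanpercentile(p[:,2],[10,90]).round(4) if len(p) else "")
    p=p[:,:3]-np.nanmean(p,0); k=np.linalg.lstsq(p[:,:2],p[:,2],rcond=None)[0]; print("tilt",k.round(3))
    return c
E
python3 -c "
from h import *
stack()"
python3 -m inch '[{"fingers":0.06,"dx":0,"dy":-0.0268,"dz":-0.007,"rx":0,"ry":0,"rz":0},{"fingers":0.06,"dx":0,"dy":-0.0268,"dz":-0.007,"rx":0,"ry":0,"rz":0},{"fingers":0.06,"dx":0,"dy":-0.0268,"dz":-0.007,"rx":0,"ry":0,"rz":0},{"fingers":0.06,"dx":0.02,"dy":-0.0268,"dz":-0.007,"rx":0,"ry":0,"rz":0},{"fingers":0.06,"dx":0.02,"dy":-0.0268,"dz":-0.007,"rx":0,"ry":0,"rz":0},{"fingers":0.06,"dx":0.02,"dy":-0.0268,"dz":-0.007,"rx":0,"ry":0,"rz":0},{"fingers":0.06,"dx":0.025,"dy":0,"dz":0,"rx":0,"ry":0,"rz":0},{"fingers":0.06,"dx":0,"dy":0,"dz":0,"rx":0,"ry":0,"rz":0},{"fingers":0.06,"dx":0,"dy":0,"dz":0,"rx":0,"ry":0,"rz":0},{"fingers":0.06,"dx":0,"dy":0,"dz":0,"rx":0,"ry":0,"rz":0}]'
python3 - <<'E'
from h import *
manip.observe(); blobs("b8.png"); print(tool().round(3)); go([.443,-.069,.024]); print(manip.observe()["qpos"])
E
```

```text
time: 26.33
tcp_pos: [0.5993, -0.1282, 0.3442]
eef_rot: [1.279, 1.561, -0.397]
contact_force: [0.4, -0.5, 0.5]
gripper_width: 0.681
stack px 76 median [ 0.5991 -0.1242  0.0837] z 10/90% [0.08   0.0867]
tilt [-0.241  1.73 ]
time: 27.22
tcp_pos: [0.4433, -0.0693, 0.2549]
eef_rot: [0.906, 1.568, -0.77]
contact_force: [0.0, -0.4, 0.1]
gripper_width: 0.682
px 273 219 area 1721 thin@ [ 0.4434 -0.0674] thick@ [ 0.4437 -0.0653]
px 292 307 area 779 thin@ [ 0.4502 -0.1455] thick@ [ 0.4503 -0.1413]
[[ 0.003  0.994 -0.105  0.443]
 [-0.002 -0.105 -0.994 -0.069]
 [-1.     0.004  0.002  0.255]
 [ 0.     0.     0.     1.   ]]
grasp at [ 0.4439 -0.0696  0.1082] shift dx,dy,dz [ 0.0842 -0.0012 -0.0007]
[ 1.93542657e-03  7.64609432e-01  8.03162001e-02  2.21585550e+00
 -3.24926955e-01  1.67963828e-01  2.74884161e-01]
```

```bash
python3 -m inch '[{"fingers":0.06,"dx":0.02,"dy":0.0045,"dz":-0.0015,"rx":0,"ry":0,"rz":-0.024},{"fingers":0.06,"dx":0.02,"dy":0.0045,"dz":0,"rx":0,"ry":0,"rz":-0.024},{"fingers":0.06,"dx":0.015,"dy":0.0045,"dz":0,"rx":0,"ry":0,"rz":-0.022},{"fingers":0.06,"dx":0.01,"dy":0,"dz":0,"rx":0,"ry":0,"rz":0},{"fingers":0.06,"dx":0.01,"dy":0,"dz":0,"rx":0,"ry":0,"rz":0},{"fingers":0.06,"dx":0.007,"dy":0,"dz":0,"rx":0,"ry":0,"rz":0},{"fingers":0.06,"dx":0,"dy":0,"dz":0,"rx":0,"ry":0,"rz":0},{"fingers":0.06,"dx":0,"dy":0,"dz":0,"rx":0,"ry":0,"rz":0}]' 30
python3 - <<'E'
from h import *
print(tool().round(3)); go([.4435,-.068,.025]); print(manip.observe()["qpos"])
E
```

```text
time: 27.93
tcp_pos: [0.4525, -0.0687, 0.1724]
eef_rot: [-1.547, 1.501, 3.06]
contact_force: [-0.7, 0.0, -0.3]
gripper_width: 0.68
[[-0.069  0.992 -0.105  0.453]
 [ 0.006 -0.105 -0.994 -0.069]
 [-0.998 -0.069  0.002  0.172]
 [ 0.     0.     0.     1.   ]]
grasp at [ 0.4423 -0.0679  0.0258] shift dx,dy,dz [ 0.0007  0.0012 -0.    ]
[ 0.02753469  0.9475173   0.03801915  2.16886466 -0.33481448  0.10059425
  0.27981992]
```

```bash
python3 -m inch '[{"fingers":0.0,"dx":0,"dy":0,"dz":0,"rx":0,"ry":0,"rz":0},{"fingers":0.0,"dx":0,"dy":0,"dz":0,"rx":0,"ry":0,"rz":0},{"fingers":0.0,"dx":0,"dy":0,"dz":0,"rx":0,"ry":0,"rz":0},{"fingers":0.0,"dx":0,"dy":0,"dz":0,"rx":0,"ry":0,"rz":0},{"fingers":0.0,"dx":0,"dy":0,"dz":0,"rx":0,"ry":0,"rz":0},{"fingers":0.0,"dx":0,"dy":0,"dz":0,"rx":0,"ry":0,"rz":0},{"fingers":0.0,"dx":0,"dy":0,"dz":0,"rx":0,"ry":0,"rz":0},{"fingers":0.0,"dx":0,"dy":0,"dz":0,"rx":0,"ry":0,"rz":0}]'
python3 -m inch '[{"fingers":0.0,"dx":-0.02,"dy":0,"dz":0,"rx":0,"ry":0,"rz":0},{"fingers":0.0,"dx":-0.03,"dy":-0.004,"dz":0,"rx":0,"ry":0,"rz":0.023},{"fingers":0.0,"dx":-0.04,"dy":-0.004,"dz":0,"rx":0,"ry":0,"rz":0.023},{"fingers":0.0,"dx":-0.04,"dy":-0.004,"dz":0,"rx":0,"ry":0,"rz":0.023},{"fingers":0.0,"dx":-0.03,"dy":0.0266,"dz":0.007,"rx":0,"ry":0,"rz":0},{"fingers":0.0,"dx":0,"dy":0.0266,"dz":0.007,"rx":0,"ry":0,"rz":0},{"fingers":0.0,"dx":0,"dy":0.0266,"dz":0.007,"rx":0,"ry":0,"rz":0},{"fingers":0.0,"dx":0,"dy":0.0266,"dz":0.007,"rx":0,"ry":0,"rz":0},{"fingers":0.0,"dx":0,"dy":0.0266,"dz":0.007,"rx":0,"ry":0,"rz":0},{"fingers":0.0,"dx":0,"dy":0.0266,"dz":0.007,"rx":0,"ry":0,"rz":0}]'
python3 -m inch '[{"fingers":0.0,"dx":0,"dy":0,"dz":0,"rx":0,"ry":0,"rz":0},{"fingers":0.0,"dx":0,"dy":0,"dz":0,"rx":0,"ry":0,"rz":0},{"fingers":0.0,"dx":0,"dy":0,"dz":0,"rx":0,"ry":0,"rz":0},{"fingers":0.0,"dx":0,"dy":0,"dz":0,"rx":0,"ry":0,"rz":0},{"fingers":0.0,"dx":0,"dy":0,"dz":0,"rx":0,"ry":0,"rz":0}]'
python3 - <<'E'
from h import *
print(tool().round(3)); go([.598,-.1265,.142])
c,T=blobs("b9.png"); save(c,"w9.png",s=1.2)
E
```

```text
time: 28.6
tcp_pos: [0.453, -0.0686, 0.1725]
eef_rot: [-1.547, 1.502, 3.06]
contact_force: [0.7, 0.3, 4.9]
gripper_width: 0.388
time: 29.43
tcp_pos: [0.602, -0.1265, 0.3321]
eef_rot: [-1.002, 1.568, -2.678]
contact_force: [0.1, 1.4, -0.1]
gripper_width: 0.387
time: 29.85
tcp_pos: [0.6004, -0.1257, 0.3324]
eef_rot: [-1.093, 1.568, -2.768]
contact_force: [-0.3, -0.7, -0.3]
gripper_width: 0.388
[[-0.002  0.995 -0.105  0.6  ]
 [-0.001 -0.105 -0.995 -0.126]
 [-1.    -0.002  0.001  0.332]
 [ 0.     0.     0.     1.   ]]
grasp at [ 0.6    -0.1259  0.1854] shift dx,dy,dz [ 0.0434 -0.0019  0.0008]
px 139 229 area 731 thin@ [ 0.4535 -0.1478] thick@ [ 0.4566 -0.1458]
px 275 276 area 3369 thin@ [ 0.5906 -0.2142] thick@ [ 0.591  -0.2108]
```

```bash
python3 -m inch '[{"fingers":0.0,"dx":0.01,"dy":-0.0019,"dz":0.001,"rx":0,"ry":0,"rz":0.002},{"fingers":0.0,"dx":0.01,"dy":0,"dz":0,"rx":0,"ry":0,"rz":0},{"fingers":0.0,"dx":0.01,"dy":0,"dz":0,"rx":0,"ry":0,"rz":0},{"fingers":0.0,"dx":0.007,"dy":0,"dz":0,"rx":0,"ry":0,"rz":0},{"fingers":0.0,"dx":0.004,"dy":0,"dz":0,"rx":0,"ry":0,"rz":0},{"fingers":0.0,"dx":0,"dy":0,"dz":0,"rx":0,"ry":0,"rz":0},{"fingers":0.0,"dx":0,"dy":0,"dz":0,"rx":0,"ry":0,"rz":0},{"fingers":0.0,"dx":0,"dy":0,"dz":0,"rx":0,"ry":0,"rz":0}]'
python3 - <<'E'
from h import *
go([.598,-.1275,.142])
E
```

```text
time: 30.57
tcp_pos: [0.5997, -0.1272, 0.2919]
eef_rot: [0.941, 1.568, -0.735]
contact_force: [0.9, -0.2, -1.3]
gripper_width: 0.39
grasp at [ 0.6    -0.1275  0.1449] shift dx,dy,dz [ 0.0029 -0.002   0.0002]
```

```bash
python3 -m inch '[{"fingers":0.0,"dx":0.002,"dy":-0.0015,"dz":0,"rx":0,"ry":0,"rz":0},{"fingers":0.0,"dx":0,"dy":0,"dz":0,"rx":0,"ry":0,"rz":0},{"fingers":0.06,"dx":0,"dy":0,"dz":0,"rx":0,"ry":0,"rz":0},{"fingers":0.06,"dx":0,"dy":0,"dz":0,"rx":0,"ry":0,"rz":0},{"fingers":0.06,"dx":0,"dy":0,"dz":0,"rx":0,"ry":0,"rz":0},{"fingers":0.06,"dx":0,"dy":0,"dz":0,"rx":0,"ry":0,"rz":0},{"fingers":0.06,"dx":0,"dy":0,"dz":0,"rx":0,"ry":0,"rz":0},{"fingers":0.06,"dx":-0.02,"dy":0,"dz":0,"rx":0,"ry":0,"rz":0},{"fingers":0.06,"dx":-0.03,"dy":0,"dz":0,"rx":0,"ry":0,"rz":0},{"fingers":0.06,"dx":0,"dy":0,"dz":0,"rx":0,"ry":0,"rz":0}]'
python3 -c "
from h import *
stack()"
python3 -m inch '[{"fingers":0.06,"dx":0,"dy":-0.0239,"dz":0,"rx":0,"ry":0,"rz":0},{"fingers":0.06,"dx":0,"dy":-0.0239,"dz":0,"rx":0,"ry":0,"rz":0},{"fingers":0.06,"dx":0,"dy":-0.0239,"dz":0.007,"rx":0,"ry":0,"rz":0},{"fingers":0.06,"dx":0.02,"dy":-0.0239,"dz":0.009,"rx":0,"ry":0,"rz":0},{"fingers":0.06,"dx":0.02,"dy":-0.0239,"dz":0.009,"rx":0,"ry":0,"rz":0},{"fingers":0.06,"dx":0.02,"dy":-0.0239,"dz":0.009,"rx":0,"ry":0,"rz":0},{"fingers":0.06,"dx":0.025,"dy":0,"dz":0,"rx":0,"ry":0,"rz":0},{"fingers":0.06,"dx":0,"dy":0,"dz":0,"rx":0,"ry":0,"rz":0},{"fingers":0.06,"dx":0,"dy":0,"dz":0,"rx":0,"ry":0,"rz":0},{"fingers":0.06,"dx":0,"dy":0,"dz":0,"rx":0,"ry":0,"rz":0}]'
python3 - <<'E'
from h import *
blobs("b10.png"); print(tool().round(3)); go([.4531,-.146,.024]); print(manip.observe()["qpos"])
E
```

```text
time: 31.4
tcp_pos: [0.5995, -0.1277, 0.3442]
eef_rot: [1.306, 1.56, -0.37]
contact_force: [1.0, -0.3, 0.7]
gripper_width: 0.681
stack px 73 median [ 0.5982 -0.1222  0.0956] z 10/90% [0.0931 0.0981]
tilt [-0.125  1.799]
time: 32.28
tcp_pos: [0.4529, -0.1457, 0.2549]
eef_rot: [1.103, 1.567, -0.573]
contact_force: [0.6, 0.6, -0.5]
gripper_width: 0.676
px 273 224 area 1714 thin@ [ 0.4529 -0.1478] thick@ [ 0.4532 -0.1455]
[[ 0.004  0.995 -0.104  0.453]
 [-0.002 -0.104 -0.995 -0.146]
 [-1.     0.004  0.002  0.255]
 [ 0.     0.     0.     1.   ]]
grasp at [ 0.4536 -0.146   0.1082] shift dx,dy,dz [ 0.0842 -0.0009 -0.0001]
[ 0.15330703  0.77731046  0.09860611  2.1386557  -0.29689534  0.23346003
  0.40848951]
```

```bash
python3 -m inch '[{"fingers":0.06,"dx":0.02,"dy":0.005,"dz":0.001,"rx":0,"ry":0,"rz":-0.022},{"fingers":0.06,"dx":0.02,"dy":0.005,"dz":0,"rx":0,"ry":0,"rz":-0.022},{"fingers":0.06,"dx":0.015,"dy":0,"dz":0,"rx":0,"ry":0,"rz":0},{"fingers":0.06,"dx":0.01,"dy":0,"dz":0,"rx":0,"ry":0,"rz":0},{"fingers":0.06,"dx":0.01,"dy":0,"dz":0,"rx":0,"ry":0,"rz":0},{"fingers":0.06,"dx":0.008,"dy":0,"dz":0,"rx":0,"ry":0,"rz":0},{"fingers":0.06,"dx":0,"dy":0,"dz":0,"rx":0,"ry":0,"rz":0},{"fingers":0.06,"dx":0,"dy":0,"dz":0,"rx":0,"ry":0,"rz":0}]' 30
python3 - <<'E'
from h import *
print(tool().round(3)); go([.453,-.147,.024])
E
python3 -m inch '[{"fingers":0.0,"dx":0,"dy":0,"dz":0,"rx":0,"ry":0,"rz":0},{"fingers":0.0,"dx":0,"dy":0,"dz":0,"rx":0,"ry":0,"rz":0},{"fingers":0.0,"dx":0,"dy":0,"dz":0,"rx":0,"ry":0,"rz":0},{"fingers":0.0,"dx":0,"dy":0,"dz":0,"rx":0,"ry":0,"rz":0},{"fingers":0.0,"dx":0,"dy":0,"dz":0,"rx":0,"ry":0,"rz":0},{"fingers":0.0,"dx":0,"dy":0,"dz":0,"rx":0,"ry":0,"rz":0},{"fingers":0.0,"dx":0,"dy":0,"dz":0,"rx":0,"ry":0,"rz":0},{"fingers":0.0,"dx":0,"dy":0,"dz":0,"rx":0,"ry":0,"rz":0}]'
```

```text
time: 33.0
tcp_pos: [0.4594, -0.1478, 0.1715]
eef_rot: [-1.533, 1.528, 3.074]
contact_force: [0.5, -0.2, 0.3]
gripper_width: 0.684
[[-0.042  0.994 -0.105  0.459]
 [ 0.003 -0.105 -0.994 -0.148]
 [-0.999 -0.042  0.002  0.171]
 [ 0.     0.     0.     1.   ]]
grasp at [ 0.4532 -0.1473  0.0246] shift dx,dy,dz [ 0.0006 -0.0002 -0.0003]
time: 33.67
tcp_pos: [0.4596, -0.1478, 0.1717]
eef_rot: [-1.529, 1.529, 3.078]
contact_force: [0.7, -0.5, 5.8]
gripper_width: 0.39
```

```bash
python3 -m inch '[{"fingers":0.0,"dx":-0.02,"dy":0,"dz":0,"rx":0,"ry":0,"rz":0},{"fingers":0.0,"dx":-0.03,"dy":-0.004,"dz":-0.005,"rx":0,"ry":0,"rz":0.022},{"fingers":0.0,"dx":-0.038,"dy":-0.005,"dz":-0.01,"rx":0,"ry":0,"rz":0.021},{"fingers":0.0,"dx":-0.038,"dy":0,"dz":-0.01,"rx":0,"ry":0,"rz":0},{"fingers":0.0,"dx":-0.034,"dy":0.0235,"dz":-0.0055,"rx":0,"ry":0,"rz":0},{"fingers":0.0,"dx":0,"dy":0.0235,"dz":-0.005,"rx":0,"ry":0,"rz":0},{"fingers":0.0,"dx":0,"dy":0.0235,"dz":0,"rx":0,"ry":0,"rz":0},{"fingers":0.0,"dx":0,"dy":0.0235,"dz":0,"rx":0,"ry":0,"rz":0},{"fingers":0.0,"dx":0,"dy":0.0235,"dz":0,"rx":0,"ry":0,"rz":0},{"fingers":0.0,"dx":0,"dy":0.0235,"dz":0,"rx":0,"ry":0,"rz":0}]'
python3 -m inch '[{"fingers":0.0,"dx":0,"dy":0,"dz":0,"rx":0,"ry":0,"rz":0},{"fingers":0.0,"dx":0,"dy":0,"dz":0,"rx":0,"ry":0,"rz":0},{"fingers":0.0,"dx":0,"dy":0,"dz":0,"rx":0,"ry":0,"rz":0},{"fingers":0.0,"dx":0,"dy":0,"dz":0,"rx":0,"ry":0,"rz":0},{"fingers":0.0,"dx":0,"dy":0,"dz":0,"rx":0,"ry":0,"rz":0}]'
python3 - <<'E'
from h import *
print(tool().round(3)); go([.598,-.127,.142])
c,T=blobs("b11.png"); save(c,"w10.png",crop=(130,150,430,400),s=2.2)
E
```

```text
time: 34.5
tcp_pos: [0.598, -0.1261, 0.3312]
eef_rot: [-0.37, 1.569, -2.045]
contact_force: [0.5, 0.3, -0.3]
gripper_width: 0.393
time: 34.92
tcp_pos: [0.5963, -0.1264, 0.3314]
eef_rot: [-0.514, 1.569, -2.19]
contact_force: [0.4, -0.6, -0.9]
gripper_width: 0.397
[[-0.001  0.994 -0.105  0.596]
 [-0.001 -0.105 -0.994 -0.126]
 [-1.    -0.001  0.001  0.331]
 [ 0.     0.     0.     1.   ]]
grasp at [ 0.5962 -0.1266  0.1844] shift dx,dy,dz [0.0424 0.0019 0.0002]
px 276 230 area 791 thin@ [ 0.594  -0.1629] thick@ [ 0.5943 -0.1606]
px 275 279 area 3379 thin@ [ 0.5866 -0.2176] thick@ [ 0.587  -0.2141]
```

View pics/w10.png

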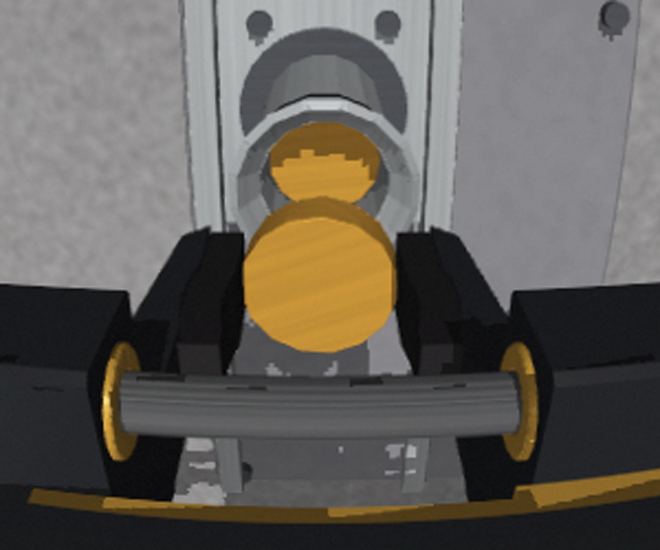

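Stack (four blanks) looks flat at (325,160), and the fifth is held centred at (320,275). Lower.

```bash
python3 -m inch '[{"fingers":0.0,"dx":0.01,"dy":0.002,"dz":0.0,"rx":0,"ry":0,"rz":0.001},{"fingers":0.0,"dx":0.01,"dy":0,"dz":0,"rx":0,"ry":0,"rz":0},{"fingers":0.0,"dx":0.01,"dy":0,"dz":0,"rx":0,"ry":0,"rz":0},{"fingers":0.0,"dx":0.006,"dy":0,"dz":0,"rx":0,"ry":0,"rz":0},{"fingers":0.0,"dx":0.004,"dy":0,"dz":0,"rx":0,"ry":0,"rz":0},{"fingers":0.0,"dx":0,"dy":0,"dz":0,"rx":0,"ry":0,"rz":0},{"fingers":0.0,"dx":0,"dy":0,"dz":0,"rx":0,"ry":0,"rz":0},{"fingers":0.0,"dx":0,"dy":0,"dz":0,"rx":0,"ry":0,"rz":0}]'
python3 - <<'E'
from h import *
go([.598,-.127,.142])
E
```

```text
time: 35.63
tcp_pos: [0.5995, -0.1267, 0.2918]
eef_rot: [0.88, 1.568, -0.795]
contact_force: [-0.1, -1.0, -0.7]
gripper_width: 0.39
grasp at [ 0.5998 -0.127   0.1448] shift dx,dy,dz [ 0.0028 -0.0018  0.0001]
```

```bash
python3 -m inch '[{"fingers":0.0,"dx":0.002,"dy":-0.0015,"dz":0,"rx":0,"ry":0,"rz":0},{"fingers":0.0,"dx":0,"dy":0,"dz":0,"rx":0,"ry":0,"rz":0},{"fingers":0.06,"dx":0,"dy":0,"dz":0,"rx":0,"ry":0,"rz":0},{"fingers":0.06,"dx":0,"dy":0,"dz":0,"rx":0,"ry":0,"rz":0},{"fingers":0.06,"dx":0,"dy":0,"dz":0,"rx":0,"ry":0,"rz":0},{"fingers":0.06,"dx":0,"dy":0,"dz":0,"rx":0,"ry":0,"rz":0},{"fingers":0.06,"dx":0,"dy":0,"dz":0,"rx":0,"ry":0,"rz":0},{"fingers":0.06,"dx":-0.02,"dy":0,"dz":0,"rx":0,"ry":0,"rz":0},{"fingers":0.06,"dx":-0.03,"dy":0,"dz":0,"rx":0,"ry":0,"rz":0},{"fingers":0.06,"dx":0,"dy":0,"dz":0,"rx":0,"ry":0,"rz":0}]'
python3 -c "
from h import *
stack()"
python3 -m inch '[{"fingers":0.06,"dx":0,"dy":0,"dz":-0.033,"rx":0,"ry":0,"rz":0},{"fingers":0.06,"dx":0,"dy":0,"dz":-0.033,"rx":0,"ry":0,"rz":0},{"fingers":0.06,"dx":0,"dy":-0.001,"dz":-0.033,"rx":0,"ry":0,"rz":0},{"fingers":0.06,"dx":0,"dy":-0.001,"dz":-0.033,"rx":0,"ry":0,"rz":0},{"fingers":0.06,"dx":0,"dy":0,"dz":0,"rx":0,"ry":0,"rz":0},{"fingers":0.06,"dx":0,"dy":0,"dz":0,"rx":0,"ry":0,"rz":0},{"fingers":0.06,"dx":0,"dy":0,"dz":0,"rx":0,"ry":0,"rz":0}]'
python3 - <<'E'
from h import *
print(tool().round(3)); go([.6112,.0045,.072]); T=tool(); c=stack(); save(c,"t5.png",crop=(330,160,430,235),s=4)
c=vision.capture("wrist"); a=cv2.imread("pics/t5.png"); b=cv2.resize(c["img"][:,:,::-1],(400,300)); cv2.imwrite("pics/c5.png",np.hstack([a,b]))
E
```

```text
time: 36.47
tcp_pos: [0.5994, -0.1272, 0.3442]
eef_rot: [1.301, 1.56, -0.375]
contact_force: [1.0, 0.3, -0.3]
gripper_width: 0.682
stack px 73 median [ 0.597  -0.1196  0.1076] z 10/90% [0.105 0.111]
tilt [-0.271  4.843]
time: 37.1
tcp_pos: [0.6094, 0.0045, 0.3389]
eef_rot: [0.299, 1.568, -1.377]
contact_force: [0.5, -1.1, 0.0]
gripper_width: 0.676
[[ 0.001  0.994 -0.105  0.609]
 [-0.003 -0.105 -0.994  0.004]
 [-1.     0.001  0.003  0.339]
 [ 0.     0.     0.     1.   ]]
grasp at [0.6095 0.004  0.1919] shift dx,dy,dz [ 0.1199  0.0016 -0.001 ]
stack px 163 median [ 0.5967 -0.1278  0.1074] z 10/90% [0.1044 0.1106]
tilt [0.006 0.029]
```

View pics/c5.png

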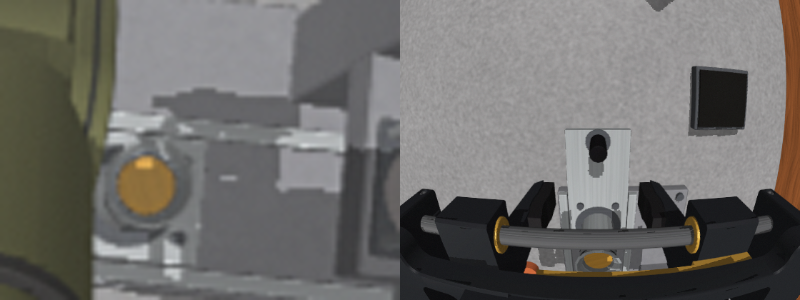

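Stack top at z=0.1074 m, i.e. 72 mm above the floor, tilt ≈0.03 or less. Brass top visible at (147,182). Now grip the handle and push home.

```bash
python3 -m inch '[{"fingers":0.06,"dx":0.03,"dy":0.0015,"dz":-0.001,"rx":0,"ry":0,"rz":0},{"fingers":0.06,"dx":0.03,"dy":0,"dz":0,"rx":0,"ry":0,"rz":0},{"fingers":0.06,"dx":0.03,"dy":0,"dz":0,"rx":0,"ry":0,"rz":0},{"fingers":0.06,"dx":0.02,"dy":0,"dz":0,"rx":0,"ry":0,"rz":0},{"fingers":0.06,"dx":0.01,"dy":0,"dz":0,"rx":0,"ry":0,"rz":0},{"fingers":0.06,"dx":0,"dy":0,"dz":0,"rx":0,"ry":0,"rz":0},{"fingers":0.06,"dx":0,"dy":0,"dz":0,"rx":0,"ry":0,"rz":0}]' 30
python3 -m inch '[{"fingers":0.0,"dx":0,"dy":0,"dz":0,"rx":0,"ry":0,"rz":0},{"fingers":0.0,"dx":0,"dy":0,"dz":0,"rx":0,"ry":0,"rz":0},{"fingers":0.0,"dx":0,"dy":0,"dz":0,"rx":0,"ry":0,"rz":0},{"fingers":0.0,"dx":0,"dy":0,"dz":0,"rx":0,"ry":0,"rz":0},{"fingers":0.0,"dx":0,"dy":0,"dz":0,"rx":0,"ry":0,"rz":0},{"fingers":0.0,"dx":0,"dy":0,"dz":0,"rx":0,"ry":0,"rz":0},{"fingers":0.0,"dx":0,"dy":0,"dz":0,"rx":0,"ry":0,"rz":0},{"fingers":0.0,"dx":0,"dy":0,"dz":0,"rx":0,"ry":0,"rz":0},{"fingers":0.0,"dx":0,"dy":0,"dz":0,"rx":0,"ry":0,"rz":0},{"fingers":0.0,"dx":0,"dy":0,"dz":0,"rx":0,"ry":0,"rz":0}]'
```

```text
time: 37.78
tcp_pos: [0.6116, 0.0046, 0.2197]
eef_rot: [0.718, 1.568, -0.959]
contact_force: [0.9, -0.7, 0.9]
gripper_width: 0.681
time: 38.62
tcp_pos: [0.6113, 0.0058, 0.2196]
eef_rot: [0.761, 1.569, -0.915]
contact_force: [-1.6, 0.3, 4.6]
gripper_width: 0.221
```

```bash
python3 -m inch '[{"fingers":0.0,"dx":0,"dy":0,"dz":0.01,"rx":0,"ry":0,"rz":0},{"fingers":0.0,"dx":0,"dy":0,"dz":0.01,"rx":0,"ry":0,"rz":0},{"fingers":0.0,"dx":0,"dy":0,"dz":0.01,"rx":0,"ry":0,"rz":0},{"fingers":0.0,"dx":0,"dy":0,"dz":0.01,"rx":0,"ry":0,"rz":0},{"fingers":0.0,"dx":0,"dy":0,"dz":0.01,"rx":0,"ry":0,"rz":0},{"fingers":0.0,"dx":0,"dy":0,"dz":0.01,"rx":0,"ry":0,"rz":0},{"fingers":0.0,"dx":0,"dy":0,"dz":0.01,"rx":0,"ry":0,"rz":0},{"fingers":0.0,"dx":0,"dy":0,"dz":0.01,"rx":0,"ry":0,"rz":0},{"fingers":0.0,"dx":0,"dy":0,"dz":0.01,"rx":0,"ry":0,"rz":0},{"fingers":0.0,"dx":0,"dy":0,"dz":0.01,"rx":0,"ry":0,"rz":0}]'
python3 -m inch '[{"fingers":0.0,"dx":0,"dy":0,"dz":0.01,"rx":0,"ry":0,"rz":0},{"fingers":0.0,"dx":0,"dy":0,"dz":0.01,"rx":0,"ry":0,"rz":0},{"fingers":0.0,"dx":0,"dy":0,"dz":0.01,"rx":0,"ry":0,"rz":0},{"fingers":0.0,"dx":0,"dy":0,"dz":0.006,"rx":0,"ry":0,"rz":0},{"fingers":0.0,"dx":0,"dy":0,"dz":0.004,"rx":0,"ry":0,"rz":0},{"fingers":0.0,"dx":0,"dy":0,"dz":0.003,"rx":0,"ry":0,"rz":0},{"fingers":0.0,"dx":0,"dy":0,"dz":0,"rx":0,"ry":0,"rz":0},{"fingers":0.0,"dx":0,"dy":0,"dz":0,"rx":0,"ry":0,"rz":0}]'
python3 -m inch '[{"fingers":0.0,"dx":0,"dy":0,"dz":0.003,"rx":0,"ry":0,"rz":0},{"fingers":0.0,"dx":0,"dy":0,"dz":0.002,"rx":0,"ry":0,"rz":0},{"fingers":0.0,"dx":0,"dy":0,"dz":0,"rx":0,"ry":0,"rz":0}]'
```

```text
time: 39.45
tcp_pos: [0.6007, -0.0944, 0.2196]
eef_rot: [0.863, 1.569, -0.813]
contact_force: [-0.3, 2.6, 5.4]
gripper_width: 0.218
time: 40.12
tcp_pos: [0.5962, -0.1373, 0.2196]
eef_rot: [0.471, 1.567, -1.206]
contact_force: [-2.0, -1.1, 5.0]
gripper_width: 0.218
time: 40.37
tcp_pos: [0.5958, -0.141, 0.2196]
eef_rot: [0.795, 1.569, -0.88]
contact_force: [-2.2, -0.1, 3.9]
gripper_width: 0.216
```

```bash
python3 -m inch '[{"fingers":0.0,"dx":0,"dy":0,"dz":0.003,"rx":0,"ry":0,"rz":0},{"fingers":0.0,"dx":0,"dy":0,"dz":0.003,"rx":0,"ry":0,"rz":0},{"fingers":0.0,"dx":0,"dy":0,"dz":0,"rx":0,"ry":0,"rz":0}]'
python3 -m inch '[{"fingers":0.0,"dx":0,"dy":0,"dz":0.002,"rx":0,"ry":0,"rz":0},{"fingers":0.0,"dx":0,"dy":0,"dz":0.001,"rx":0,"ry":0,"rz":0},{"fingers":0.0,"dx":0,"dy":0,"dz":0,"rx":0,"ry":0,"rz":0}]'
```

```text
time: 40.62
tcp_pos: [0.5956, -0.1442, 0.2196]
eef_rot: [3.028, 1.567, 1.355]
contact_force: [-2.0, 5.5, 6.9]
gripper_width: 0.216
time: 40.87
tcp_pos: [0.5957, -0.1448, 0.2196]
eef_rot: [-3.115, 1.564, 1.497]
contact_force: [-2.0, 9.8, 9.3]
gripper_width: 0.216
```

Slide is home: it stopped at 150 mm of travel with ~10 N. Release, rise, and go to the pedal.

```bash
python3 -m inch '[{"fingers":0.06,"dx":0,"dy":0,"dz":0,"rx":0,"ry":0,"rz":0},{"fingers":0.06,"dx":0,"dy":0,"dz":0,"rx":0,"ry":0,"rz":0},{"fingers":0.06,"dx":0,"dy":0,"dz":0,"rx":0,"ry":0,"rz":0},{"fingers":0.06,"dx":0,"dy":0,"dz":0,"rx":0,"ry":0,"rz":0},{"fingers":0.06,"dx":0,"dy":0,"dz":-0.002,"rx":0,"ry":0,"rz":0},{"fingers":0.06,"dx":-0.02,"dy":0,"dz":-0.002,"rx":0,"ry":0,"rz":0},{"fingers":0.06,"dx":-0.03,"dy":0,"dz":0,"rx":0,"ry":0,"rz":0},{"fingers":0.06,"dx":-0.035,"dy":0,"dz":0,"rx":0,"ry":0,"rz":0},{"fingers":0.06,"dx":-0.035,"dy":0,"dz":0,"rx":0,"ry":0,"rz":0},{"fingers":0.0,"dx":0,"dy":0,"dz":-0.02,"rx":0,"ry":0,"rz":0}]'
python3 -m inch '[{"fingers":0,"dx":0,"dy":-0.0052,"dz":-0.0367,"rx":0,"ry":0,"rz":0},{"fingers":0,"dx":0,"dy":-0.0052,"dz":-0.0367,"rx":0,"ry":0,"rz":0},{"fingers":0,"dx":0,"dy":-0.0052,"dz":-0.0367,"rx":0,"ry":0,"rz":0},{"fingers":0,"dx":0,"dy":-0.0052,"dz":-0.0367,"rx":0,"ry":0,"rz":0},{"fingers":0,"dx":0,"dy":-0.0052,"dz":-0.0367,"rx":0,"ry":0,"rz":0},{"fingers":0,"dx":0,"dy":-0.0052,"dz":-0.0367,"rx":0,"ry":0,"rz":0},{"fingers":0,"dx":0,"dy":-0.0052,"dz":-0.0367,"rx":0,"ry":0,"rz":0},{"fingers":0,"dx":0,"dy":-0.0052,"dz":-0.0367,"rx":0,"ry":0,"rz":0},{"fingers":0,"dx":0,"dy":-0.0052,"dz":-0.0367,"rx":0,"ry":0,"rz":0},{"fingers":0,"dx":0,"dy":-0.0052,"dz":-0.0367,"rx":0,"ry":0,"rz":0}]'
python3 -m inch '[{"fingers":0,"dx":0,"dy":-0.0052,"dz":-0.0367,"rx":0,"ry":0,"rz":0},{"fingers":0,"dx":0,"dy":-0.0052,"dz":-0.0367,"rx":0,"ry":0,"rz":0},{"fingers":0,"dx":0,"dy":-0.005,"dz":-0.014,"rx":0,"ry":0,"rz":0},{"fingers":0,"dx":0,"dy":0,"dz":0,"rx":0,"ry":0,"rz":0},{"fingers":0,"dx":0,"dy":0,"dz":0,"rx":0,"ry":0,"rz":0},{"fingers":0,"dx":0,"dy":0,"dz":0,"rx":0,"ry":0,"rz":0},{"fingers":0,"dx":0,"dy":0,"dz":0,"rx":0,"ry":0,"rz":0}]'
python3 - <<'E'
from h import *
T=tool(); print(T.round(3))
t=T[:3,3]+T[:3,0]*.166; d=T[:3,:3].T@(np.array([.579,.3365,.10])-t); print("tip",t.round(4),"shift",d.round(4))
c=vision.capture("top"); w=cloud(c)
m=(abs(w[...,0]-.60)<.025)&(abs(w[...,1]+.14)<.03)&(w[...,2]>.08)&(w[...,2]<.095); p=w[m]; print("handle",len(p),p.min(0).round(4) if len(p) else "",p.max(0).round(4) if len(p) else "")
E
```

```text
time: 41.7
tcp_pos: [0.5985, -0.1322, 0.3465]
eef_rot: [1.073, 1.555, -0.61]
contact_force: [0.1, -0.8, -0.0]
gripper_width: 0.626
time: 42.53
tcp_pos: [0.5837, 0.2459, 0.3388]
eef_rot: [0.737, 1.568, -0.939]
contact_force: [-0.1, 0.2, -0.2]
gripper_width: 0.006
time: 43.12
tcp_pos: [0.5788, 0.3297, 0.3389]
eef_rot: [0.574, 1.566, -1.106]
contact_force: [-0.1, 0.3, 0.2]
gripper_width: 0.004
[[ 0.002  0.994 -0.109  0.579]
 [-0.004 -0.109 -0.994  0.33 ]
 [-1.     0.002  0.004  0.339]
 [ 0.     0.     0.     1.   ]]
tip [0.5791 0.329  0.1729] shift [ 0.0729 -0.0011 -0.0077]
handle 50 [ 0.5859 -0.1574  0.0802] [ 0.6038 -0.1366  0.0927]
```

```bash
python3 -m inch '[{"fingers":0,"dx":0.03,"dy":-0.001,"dz":-0.0077,"rx":0,"ry":0,"rz":0},{"fingers":0,"dx":0.03,"dy":0,"dz":0,"rx":0,"ry":0,"rz":0},{"fingers":0,"dx":0.02,"dy":0,"dz":0,"rx":0,"ry":0,"rz":0},{"fingers":0,"dx":0.008,"dy":0,"dz":0,"rx":0,"ry":0,"rz":0},{"fingers":0,"dx":0.008,"dy":0,"dz":0,"rx":0,"ry":0,"rz":0},{"fingers":0,"dx":0.006,"dy":0,"dz":0,"rx":0,"ry":0,"rz":0},{"fingers":0,"dx":0.006,"dy":0,"dz":0,"rx":0,"ry":0,"rz":0},{"fingers":0,"dx":0,"dy":0,"dz":0,"rx":0,"ry":0,"rz":0}]'
python3 -m inch '[{"fingers":0,"dx":0.006,"dy":0,"dz":0,"rx":0,"ry":0,"rz":0},{"fingers":0,"dx":0.006,"dy":0,"dz":0,"rx":0,"ry":0,"rz":0},{"fingers":0,"dx":0,"dy":0,"dz":0,"rx":0,"ry":0,"rz":0}]'
python3 -m inch '[{"fingers":0,"dx":0.005,"dy":0,"dz":0,"rx":0,"ry":0,"rz":0},{"fingers":0,"dx":0.003,"dy":0,"dz":0,"rx":0,"ry":0,"rz":0},{"fingers":0,"dx":0,"dy":0,"dz":0,"rx":0,"ry":0,"rz":0}]'
```

```text
time: 43.83
tcp_pos: [0.5793, 0.3389, 0.2315]
eef_rot: [1.196, 1.565, -0.482]
contact_force: [0.1, -2.8, 5.0]
gripper_width: 0.005
time: 44.08
tcp_pos: [0.5802, 0.3395, 0.2205]
eef_rot: [1.547, 1.563, -0.13]
contact_force: [2.2, -2.9, 8.3]
gripper_width: 0.005
time: 44.33
tcp_pos: [0.5808, 0.3394, 0.2134]
eef_rot: [1.609, 1.561, -0.068]
contact_force: [3.0, -4.2, 9.2]
gripper_width: 0.006
```

```bash
python3 -m inch '[{"fingers":0,"dx":0.003,"dy":0,"dz":0,"rx":0,"ry":0,"rz":0},{"fingers":0,"dx":0.002,"dy":0,"dz":0,"rx":0,"ry":0,"rz":0},{"fingers":0,"dx":0,"dy":0,"dz":0,"rx":0,"ry":0,"rz":0}]'
python3 -m inch '[{"fingers":0,"dx":0.002,"dy":0,"dz":0,"rx":0,"ry":0,"rz":0},{"fingers":0,"dx":0.002,"dy":0,"dz":0,"rx":0,"ry":0,"rz":0},{"fingers":0,"dx":0,"dy":0,"dz":0,"rx":0,"ry":0,"rz":0}]'
```

```text
time: 44.58
tcp_pos: [0.581, 0.3393, 0.2089]
eef_rot: [1.631, 1.56, -0.046]
contact_force: [2.5, -4.0, 11.2]
gripper_width: 0.004
time: 44.83
tcp_pos: [0.5812, 0.3392, 0.208]
eef_rot: [1.713, 1.56, 0.036]
contact_force: [-3.5, -6.1, 27.3]
gripper_width: 0.006
```

Pedal is on its stop: force jumped to 27 N with no further travel. Hold for over a second, then let it up.

```bash
python3 -m inch '[{"fingers":0,"dx":0,"dy":0,"dz":0,"rx":0,"ry":0,"rz":0},{"fingers":0,"dx":0,"dy":0,"dz":0,"rx":0,"ry":0,"rz":0},{"fingers":0,"dx":0,"dy":0,"dz":0,"rx":0,"ry":0,"rz":0},{"fingers":0,"dx":0,"dy":0,"dz":0,"rx":0,"ry":0,"rz":0},{"fingers":0,"dx":0,"dy":0,"dz":0,"rx":0,"ry":0,"rz":0},{"fingers":0,"dx":0,"dy":0,"dz":0,"rx":0,"ry":0,"rz":0},{"fingers":0,"dx":0,"dy":0,"dz":0,"rx":0,"ry":0,"rz":0}]'
python3 - <<'E'
from h import *
c=vision.capture("scene"); save(c,"s7.png",crop=(120,70,420,310),s=2.6); print(manip.observe()["contact_force"])
E
python3 -m inch '[{"fingers":0,"dx":0,"dy":0,"dz":0,"rx":0,"ry":0,"rz":0},{"fingers":0,"dx":0,"dy":0,"dz":0,"rx":0,"ry":0,"rz":0},{"fingers":0,"dx":0,"dy":0,"dz":0,"rx":0,"ry":0,"rz":0},{"fingers":0,"dx":0,"dy":0,"dz":0,"rx":0,"ry":0,"rz":0},{"fingers":0,"dx":0,"dy":0,"dz":0,"rx":0,"ry":0,"rz":0},{"fingers":0,"dx":0,"dy":0,"dz":0,"rx":0,"ry":0,"rz":0},{"fingers":0,"dx":0,"dy":0,"dz":0,"rx":0,"ry":0,"rz":0}]'
```

```text
time: 45.42
tcp_pos: [0.5811, 0.3392, 0.2079]
eef_rot: [1.715, 1.56, 0.037]
contact_force: [-3.5, -5.9, 26.9]
gripper_width: 0.004
[-3.36005852 -5.69005077 27.70197473]
time: 46.05
tcp_pos: [0.5811, 0.3393, 0.2079]
eef_rot: [1.715, 1.56, 0.038]
contact_force: [-2.6, -5.5, 27.7]
gripper_width: 0.008
```

View pics/s7.png

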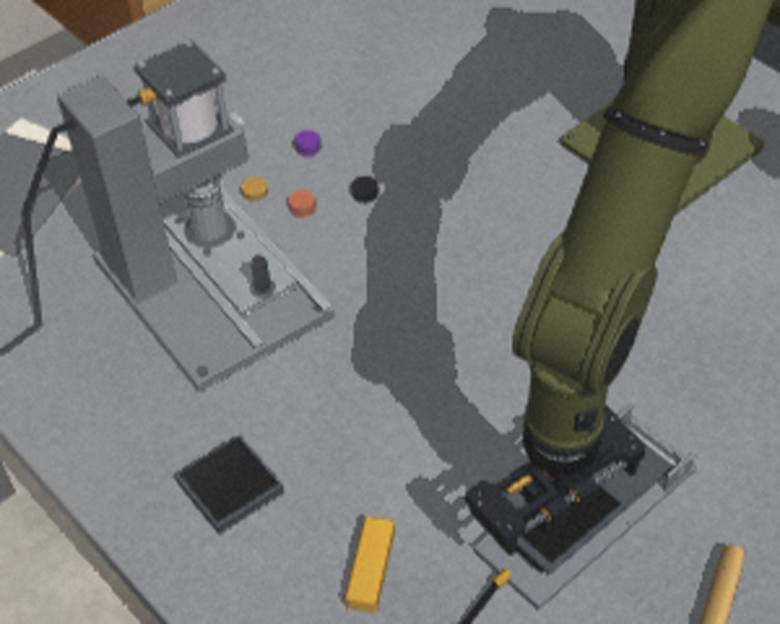

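The slide is home under the head, the ram is down in the sleeve mouth (205,190), and the spare blanks haven't moved. Let the pedal up and return to the handle.

```bash
python3 -m inch '[{"fingers":0,"dx":-0.01,"dy":0,"dz":0,"rx":0,"ry":0,"rz":0},{"fingers":0,"dx":-0.015,"dy":0,"dz":0,"rx":0,"ry":0,"rz":0},{"fingers":0,"dx":-0.02,"dy":0,"dz":0,"rx":0,"ry":0,"rz":0},{"fingers":0,"dx":-0.03,"dy":0,"dz":0,"rx":0,"ry":0,"rz":0},{"fingers":0,"dx":-0.035,"dy":0,"dz":0,"rx":0,"ry":0,"rz":0},{"fingers":0.06,"dx":-0.03,"dy":0.005,"dz":0.035,"rx":0,"ry":0,"rz":0},{"fingers":0.06,"dx":0,"dy":0.005,"dz":0.036,"rx":0,"ry":0,"rz":0},{"fingers":0.06,"dx":0,"dy":0.005,"dz":0.036,"rx":0,"ry":0,"rz":0},{"fingers":0.06,"dx":0,"dy":0.005,"dz":0.036,"rx":0,"ry":0,"rz":0},{"fingers":0.06,"dx":0,"dy":0.005,"dz":0.036,"rx":0,"ry":0,"rz":0}]'
python3 -m inch '[{"fingers":0.06,"dx":0,"dy":0.005,"dz":0.036,"rx":0,"ry":0,"rz":0},{"fingers":0.06,"dx":0,"dy":0.005,"dz":0.036,"rx":0,"ry":0,"rz":0},{"fingers":0.06,"dx":0,"dy":0.005,"dz":0.036,"rx":0,"ry":0,"rz":0},{"fingers":0.06,"dx":0,"dy":0.005,"dz":0.036,"rx":0,"ry":0,"rz":0},{"fingers":0.06,"dx":0,"dy":0.005,"dz":0.036,"rx":0,"ry":0,"rz":0},{"fingers":0.06,"dx":0,"dy":0.005,"dz":0.036,"rx":0,"ry":0,"rz":0},{"fingers":0.06,"dx":0,"dy":0,"dz":0,"rx":0,"ry":0,"rz":0},{"fingers":0.06,"dx":0,"dy":0,"dz":0,"rx":0,"ry":0,"rz":0},{"fingers":0.06,"dx":0,"dy":0,"dz":0,"rx":0,"ry":0,"rz":0},{"fingers":0.06,"dx":0,"dy":0,"dz":0,"rx":0,"ry":0,"rz":0}]'
python3 - <<'E'
from h import *
print(tool().round(3)); go([.5957,-.145,.072])
c=vision.capture("top"); w=cloud(c); u,v=int(256/1.4),int(315/1.4); print("pad",w[v-1:v+2,u-1:u+2].reshape(-1,3).mean(0).round(4))
E
```

```text
time: 46.88
tcp_pos: [0.5837, 0.1626, 0.3402]
eef_rot: [1.697, 1.567, 0.022]
contact_force: [0.5, 0.0, 0.4]
gripper_width: 0.358
time: 47.72
tcp_pos: [0.5912, -0.0524, 0.3396]
eef_rot: [1.695, 1.569, 0.022]
contact_force: [-0.0, -1.2, -0.8]
gripper_width: 0.681
[[ 0.002  0.995 -0.102  0.591]
 [ 0.    -0.102 -0.995 -0.052]
 [-1.     0.002 -0.     0.34 ]
 [ 0.     0.     0.     1.   ]]
grasp at [ 0.5915 -0.0524  0.1926] shift dx,dy,dz [0.1206 0.0133 0.0917]
pad [0.5551 0.3373 0.072 ]
```

Pedal is back up (pad 0.072, as at the start).

```bash
python3 -m inch '[{"fingers":0.06,"dx":0,"dy":0.0065,"dz":0.03,"rx":0,"ry":0,"rz":0},{"fingers":0.06,"dx":0,"dy":0.0065,"dz":0.03,"rx":0,"ry":0,"rz":0},{"fingers":0.06,"dx":0,"dy":0,"dz":0.03,"rx":0,"ry":0,"rz":0},{"fingers":0.06,"dx":0,"dy":0,"dz":0,"rx":0,"ry":0,"rz":0},{"fingers":0.06,"dx":0.03,"dy":0,"dz":0,"rx":0,"ry":0,"rz":0},{"fingers":0.06,"dx":0.03,"dy":0,"dz":0,"rx":0,"ry":0,"rz":0},{"fingers":0.06,"dx":0.03,"dy":0,"dz":0,"rx":0,"ry":0,"rz":0},{"fingers":0.06,"dx":0.02,"dy":0,"dz":0,"rx":0,"ry":0,"rz":0},{"fingers":0.06,"dx":0.01,"dy":0,"dz":0,"rx":0,"ry":0,"rz":0},{"fingers":0.06,"dx":0,"dy":0,"dz":0,"rx":0,"ry":0,"rz":0}]' 30
python3 -m inch '[{"fingers":0.0,"dx":0,"dy":0,"dz":0,"rx":0,"ry":0,"rz":0},{"fingers":0.0,"dx":0,"dy":0,"dz":0,"rx":0,"ry":0,"rz":0},{"fingers":0.0,"dx":0,"dy":0,"dz":0,"rx":0,"ry":0,"rz":0},{"fingers":0.0,"dx":0,"dy":0,"dz":0,"rx":0,"ry":0,"rz":0},{"fingers":0.0,"dx":0,"dy":0,"dz":0,"rx":0,"ry":0,"rz":0},{"fingers":0.0,"dx":0,"dy":0,"dz":0,"rx":0,"ry":0,"rz":0},{"fingers":0.0,"dx":0,"dy":0,"dz":0,"rx":0,"ry":0,"rz":0},{"fingers":0.0,"dx":0,"dy":0,"dz":0,"rx":0,"ry":0,"rz":0},{"fingers":0.0,"dx":0,"dy":0,"dz":0,"rx":0,"ry":0,"rz":0},{"fingers":0.0,"dx":0,"dy":0,"dz":0,"rx":0,"ry":0,"rz":0}]'
```

```text
time: 48.6
tcp_pos: [0.594, -0.1441, 0.2174]
eef_rot: [-1.378, 1.568, -3.052]
contact_force: [0.8, 0.2, -0.2]
gripper_width: 0.679
time: 49.43
tcp_pos: [0.595, -0.1458, 0.2201]
eef_rot: [1.062, 1.567, -0.614]
contact_force: [0.5, -0.3, 4.2]
gripper_width: 0.216
```

Gripped. Draw it out gently.

```bash
python3 -m inch '[{"fingers":0.0,"dx":0,"dy":0,"dz":-0.005,"rx":0,"ry":0,"rz":0},{"fingers":0.0,"dx":0,"dy":0,"dz":-0.01,"rx":0,"ry":0,"rz":0},{"fingers":0.0,"dx":0,"dy":0,"dz":-0.01,"rx":0,"ry":0,"rz":0},{"fingers":0.0,"dx":0,"dy":0,"dz":-0.01,"rx":0,"ry":0,"rz":0},{"fingers":0.0,"dx":0,"dy":0,"dz":-0.01,"rx":0,"ry":0,"rz":0},{"fingers":0.0,"dx":0,"dy":0,"dz":-0.01,"rx":0,"ry":0,"rz":0},{"fingers":0.0,"dx":0,"dy":0,"dz":-0.01,"rx":0,"ry":0,"rz":0},{"fingers":0.0,"dx":0,"dy":0,"dz":-0.01,"rx":0,"ry":0,"rz":0},{"fingers":0.0,"dx":0,"dy":0,"dz":-0.01,"rx":0,"ry":0,"rz":0},{"fingers":0.0,"dx":0,"dy":0,"dz":-0.01,"rx":0,"ry":0,"rz":0}]'
python3 -m inch '[{"fingers":0.0,"dx":0,"dy":0,"dz":-0.01,"rx":0,"ry":0,"rz":0},{"fingers":0.0,"dx":0,"dy":0,"dz":-0.01,"rx":0,"ry":0,"rz":0},{"fingers":0.0,"dx":0,"dy":0,"dz":-0.01,"rx":0,"ry":0,"rz":0},{"fingers":0.0,"dx":0,"dy":0,"dz":-0.01,"rx":0,"ry":0,"rz":0},{"fingers":0.0,"dx":0,"dy":0,"dz":-0.006,"rx":0,"ry":0,"rz":0},{"fingers":0.0,"dx":0,"dy":0,"dz":-0.004,"rx":0,"ry":0,"rz":0},{"fingers":0.0,"dx":0,"dy":0,"dz":-0.003,"rx":0,"ry":0,"rz":0},{"fingers":0.0,"dx":0,"dy":0,"dz":-0.003,"rx":0,"ry":0,"rz":0},{"fingers":0.0,"dx":0,"dy":0,"dz":0,"rx":0,"ry":0,"rz":0},{"fingers":0.0,"dx":0,"dy":0,"dz":0,"rx":0,"ry":0,"rz":0}]'
```

```text
time: 50.27
tcp_pos: [0.605, -0.0507, 0.2201]
eef_rot: [0.965, 1.566, -0.711]
contact_force: [1.0, -1.6, 6.1]
gripper_width: 0.217
time: 51.1
tcp_pos: [0.6107, 0.0038, 0.22]
eef_rot: [0.777, 1.566, -0.9]
contact_force: [0.5, -4.0, 6.4]
gripper_width: 0.216
```

```bash
python3 -m inch '[{"fingers":0.0,"dx":0,"dy":0,"dz":-0.002,"rx":0,"ry":0,"rz":0},{"fingers":0.0,"dx":0,"dy":0,"dz":-0.002,"rx":0,"ry":0,"rz":0},{"fingers":0.0,"dx":0,"dy":0,"dz":0,"rx":0,"ry":0,"rz":0}]'
```

```text
time: 51.35
tcp_pos: [0.6108, 0.0046, 0.22]
eef_rot: [0.428, 1.562, -1.25]
contact_force: [0.2, -8.9, 6.3]
gripper_width: 0.22
```

```bash
python3 -m inch '[{"fingers":0.06,"dx":0,"dy":0,"dz":0,"rx":0,"ry":0,"rz":0},{"fingers":0.06,"dx":0,"dy":0,"dz":0,"rx":0,"ry":0,"rz":0},{"fingers":0.06,"dx":0,"dy":0,"dz":0,"rx":0,"ry":0,"rz":0},{"fingers":0.06,"dx":0,"dy":0,"dz":0,"rx":0,"ry":0,"rz":0},{"fingers":0.06,"dx":0,"dy":0,"dz":0.001,"rx":0,"ry":0,"rz":0},{"fingers":0.06,"dx":-0.02,"dy":0,"dz":0.001,"rx":0,"ry":0,"rz":0},{"fingers":0.06,"dx":-0.035,"dy":0,"dz":0,"rx":0,"ry":0,"rz":0},{"fingers":0.06,"dx":-0.04,"dy":0,"dz":0,"rx":0,"ry":0,"rz":0},{"fingers":0.06,"dx":-0.03,"dy":0,"dz":-0.03,"rx":0,"ry":0,"rz":0},{"fingers":0.06,"dx":0,"dy":0,"dz":-0.04,"rx":0,"ry":0,"rz":0}]'
python3 -m inch '[{"fingers":0.06,"dx":0,"dy":0,"dz":-0.04,"rx":0,"ry":0,"rz":0},{"fingers":0.06,"dx":0,"dy":0,"dz":-0.04,"rx":0,"ry":0,"rz":0},{"fingers":0.06,"dx":0,"dy":0,"dz":-0.02,"rx":0,"ry":0,"rz":0},{"fingers":0.06,"dx":0,"dy":0,"dz":0,"rx":0,"ry":0,"rz":0},{"fingers":0.06,"dx":0,"dy":0,"dz":0,"rx":0,"ry":0,"rz":0},{"fingers":0.06,"dx":0,"dy":0,"dz":0,"rx":0,"ry":0,"rz":0},{"fingers":0.06,"dx":0,"dy":0,"dz":0,"rx":0,"ry":0,"rz":0}]'
python3 - <<'E'
from h import *
c=stack(); w=cloud(c); save(c,"t9.png",crop=(140,100,500,330),s=2.2)
m=(abs(w[...,0]-.611)<.025)&(abs(w[...,1]-.005)<.03)&(w[...,2]>.08)&(w[...,2]<.095); p=w[m]; print("handle",len(p),p.min(0).round(4),p.max(0).round(4))
u,v=int(256/1.4),int(315/1.4); print("pad",w[v-1:v+2,u-1:u+2].reshape(-1,3).mean(0).round(4))
E
```

```text
time: 52.18
tcp_pos: [0.6198, 0.0714, 0.3505]
eef_rot: [1.366, 1.557, -0.318]
contact_force: [1.7, 0.1, 0.1]
gripper_width: 0.683
time: 52.77
tcp_pos: [0.6282, 0.1731, 0.3435]
eef_rot: [0.432, 1.567, -1.247]
contact_force: [-0.2, -0.0, 0.2]
gripper_width: 0.681
stack px 160 median [ 0.5968 -0.1277  0.1072] z 10/90% [0.1039 0.11  ]
tilt [0.014 0.042]
handle 47 [ 0.6019 -0.0078  0.0808] [0.6205 0.0102 0.0903]
pad [0.555  0.3373 0.0723]
```

View pics/t9.png

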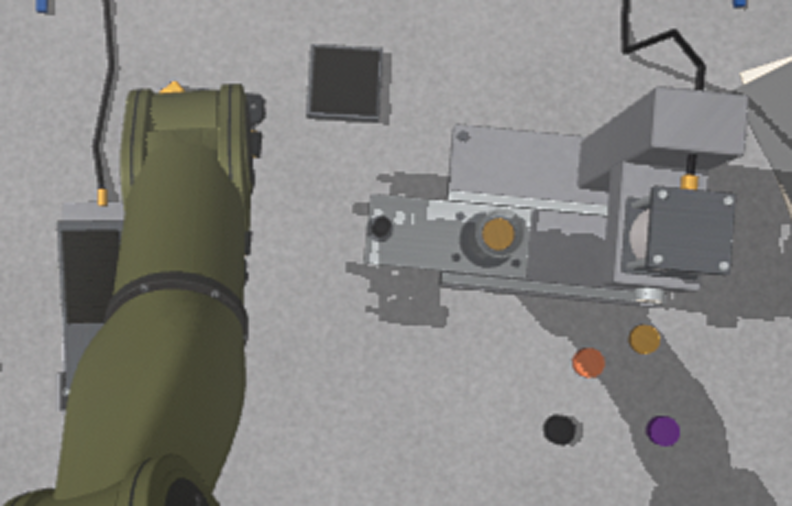

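The final view shows the slide out with the brass-topped stack in the sleeve (497,233) and the handle at (380,228). The two spares lie at (589,362) and (645,338), and the bench block is in place. Slide travel between stops was 150 mm, and the stack reads 72 mm and flat, so I'm handing in.

```bash
python3 -c "
from h import *
print(order.finish_job())"
```

```text
the job is handed in; nothing more can be done
None
```

I made up the stack, pressed it, drew the slide back out and handed the job in; no verdict was reported. The stack is two thick and three thin blanks, 72 mm in all. The thick copper blank under the press head was awkward to reach, so I used thin ones instead and left it and one thin brass blank as spares.

**Pressing:** I pushed the slide home (150 mm of travel, about 10 N at the stop). The pedal was held on its stop for about 1.3 s at about 27 N, and the picture showed the ram down in the sleeve. The pedal then came up and I drew the slide out to its stop, at about 9 N.

**Last checks:**
- **Stack:** the top is about 72 mm above the sleeve floor. The depth fit gave a tilt of about 0.04 rad, within noise.
- **Pedal:** it is back at its starting height.
- **Spares and bystanders:** both spare blanks are out of the sleeve and the bench block is in place. In the last picture the arm hid the wax and the hammer was out of view; I never went near either.
- **Robot:** it touches nothing.

**Misses and disagreements:**
- My first grip on the handle missed because the fingers were still closing when I pulled, so I repeated it.
- The first blank was held by only about 3 mm because of a wrist joint limit, but it went in flat.
- The last camera reading of the handle gives about 148 mm of travel, against 150 mm from the arm. The limit is 145 mm, and the stack stands where it did when the slide was first out.

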